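# Check the depth of a stone seat in a milled wax

### The job

Check the depth of the stone seat marked with a red ring in the milled wax: take the wax out of the white tray and seat it, seats upward, flat down in the nest of the tilted work table, either way round, and let go of it; then take the dial depth gauge from its wooden stand, put its tip into the red-ringed seat and set its foot flat and square on the wax, pressing only lightly, with well under a kilogram, because wax bruises. Finish while still holding the gauge there with the same light push, so the dial can be read; leave the other things on the bench where they are.

Things in the scene. Friction and masses are not known exactly. Their poses are not given: they have to be found in the camera images.
- milled_wax: block of dark teal-blue wax, 60 (its x) x 42 (its y) x 20 (its z) mm, about 70 g; origin at the centre of its underside. In its top, in a row along x at x = -20, 0, +20 mm, are three round seats of 10 mm diameter, 3, 9 and 6 mm deep. It lies in the white tray with its 42 mm side along the tray's 160 mm side, so that fingers fit on its two 60 x 20 mm faces.
- marked_seat (a point): centre of the mouth of the seat marked with a red ring (x = +20 mm on the wax, in the plane of its top face; 10 mm diameter, 6 mm deep); axes as the wax's, z out of the top face
- parts_tray: white tray, fixed, 100 (x) x 160 (y) x 22 mm outside, walls 2 mm; origin at the centre of its underside, inner floor 2 mm above it
- tilt_table: tilting work table, fixed to the bench: dark steel base 110 (x) x 98 (y) x 10 mm with two aluminium cheeks (54 mm high, outside faces 90 mm apart) that carry a plate on a trunnion 42 mm above the base's underside, and a black clamp knob that stands out to 60 mm on the -y side at trunnion height; origin at the centre of its underside
- tilt_plate (a joint): tilt of the table's plate, clamped where it stands (0.12 to 0.28 rad); 0 = level; a positive value lowers the plate's -x side, so its face looks toward the table's -x
- nest (a point): centre of the nest's floor on the tilted plate, 14 mm above the trunnion; z square out of the plate, y along the tilt axis (the table's y), x up the slope. The nest is 64 (x) x 46 (y) mm inside, for the wax's 60 x 42 mm, with black walls 6 mm thick and 6 mm high whose inner faces lean back 2.5 mm toward the top as a lead-in
- gauge_stand: wooden stand, fixed, 50 (x) x 94 (y) x 28 mm, origin at the centre of its underside; the gauge's foot stands in a recess of 19 x 53 mm, 6 mm deep, with a well below for the tip; lift the gauge at least 20 mm straight up to clear it
- depth_gauge: dial depth gauge, about 175 g, upright in its stand; origin at the centre of the underside of its steel foot, z up along its stem, dial facing its -x. Foot 16 (x) x 50 (y) x 10 (z) mm; above it a stem, then the dark square case 22 (x) x 42 (y) mm from z = 30 to 76 mm, to be gripped on its two flat sides (42 mm apart along y); a bezel stands 3 mm out on the -x side; a cap on top reaches z = 85 mm (95 with the plunger pushed in)
- plunger (a joint): how far the gauge's sprung plunger is pushed in, m; 0 = fully out, its tip (3 mm diameter, rounded) 10 mm below the foot; at most 0.010 (tip level with the foot). Needs 0.5 N to start and 1.3 N at full travel. With the foot flat on the wax it reads 0.010 less the seat's depth: 0.004 in the marked seat
- gauge_tip (a point): end of the plunger's tip, on the gauge's axis
- the_arm_lamp: black bench lamp, fixed, left of the work; origin on the bench. Its long box head hangs over the blue tray, from -237 to -160 mm in x and -30 to +323 mm in y from the origin, 207 to 288 mm above the bench; its arm rises from there to a post at (+180, -270) mm, nowhere lower than 290 mm before the post. Keep the arm clear of it
- caliper: digital caliper, lying, 51 x 150 x 11 (mm); bystander, origin at the centre of its underside
- wax_ring0: blue carved wax ring, 24 x 28 x 8 (mm); bystander, origin at the centre of its underside
- wax_ring1: green carved wax ring, 24 x 28 x 8 (mm); bystander, origin at the centre of its underside
- jar_flux: amber jar with black screw lid, 43 diameter, 55 tall (mm); bystander, origin at the centre of its underside
- dust_brush: wooden-handled dust brush lying, 15 x 167 x 11, handle and bristles along its y axis (mm); bystander, origin at the centre of its underside
- wax_tube: upright blue wax tube, 28 diameter, 60 tall (mm); bystander, origin at the centre of its underside
- tape_roll: roll of beige tape lying flat, 73 diameter, 18 tall (mm); bystander, origin at the centre of its underside
Things that resemble listed ones, but are neither listed nor needed, are in the scene too. Of the things that look like the milled_wax, the larger one is meant.

How it is judged (in metres and radians):
On the way, in this order (a step that is already met when the one before it is completed fails the run):
1. the milled wax lies down in the nest and has been let go (x of milled_wax in the frame of nest between -0.004 and 0.004 m and y of milled_wax in the frame of nest between -0.004 and 0.004 m and z of milled_wax in the frame of nest between -0.002 and 0.0025 m and angle between the z axis of milled_wax and the z axis of nest, either way round below 0.06 rad and contact force between the fingers and milled_wax below 0.05 N and linear speed of milled_wax below 0.01 m/s), for 0.2 s.
2. the gauge is lifted out of its stand (distance between depth_gauge and gauge_stand above 0.06 m and contact force between the fingers and depth_gauge above 1 N), for 0.1 s.
At the end, for the whole second after the job is handed in: Wax down in the nest (4 mm, flat 0.06 rad), untouched by the fingers; gauge held still in them, tip in the red-ringed seat (4 mm), foot within 1.2 mm of the wax's top, square within 0.05 rad, plunger in 2.5 to 5.5 mm, pressing on the wax with 1 to 15 N (x of milled_wax in the frame of nest between -0.004 and 0.004 m and y of milled_wax in the frame of nest between -0.004 and 0.004 m and z of milled_wax in the frame of nest between -0.002 and 0.0025 m and angle between the z axis of milled_wax and the z axis of nest, either way round below 0.06 rad and x of depth_gauge in the frame of marked_seat between -0.004 and 0.004 m and y of depth_gauge in the frame of marked_seat between -0.004 and 0.004 m and z of depth_gauge in the frame of marked_seat between -0.002 and 0.0012 m and angle between the z axis of depth_gauge and the z axis of marked_seat, either way round below 0.05 rad and value of joint plunger between 0.0025 and 0.0055 m and contact force between depth_gauge and milled_wax between 1 and 15 N and contact force between the fingers and depth_gauge above 1 N and contact force between the fingers and milled_wax below 0.05 N and linear speed of depth_gauge below 0.01 m/s); the arm keeps its last pose, push and grip.
It fails at once if the gauge is pressed on the wax with more than 35 N (contact force between depth_gauge and milled_wax above 35 N).
It fails at once if a bystander is moved more than 2 cm (distance of any of caliper, wax_ring0, wax_ring1, jar_flux, dust_brush, wax_tube, tape_roll from where it was at the start of the episode above 0.02 m).
It also fails if it takes over 59 s, if anything falls off the work surface, if the arm or the gripper's body presses on something with over 40 N, if the wrist force passes 120 N, or if a joint passes its speed limit or range.

### The arm

A 6-joint arm with a two-finger parallel gripper is mounted at the origin on a cart in front of the work surface, level with it; the furniture and walls round the work are solid. World frame = base frame: x ahead of the robot, y to its left, z up, the work surface at z = 0. Lengths are in mm, angles in rad, forces in N, time in s.
With the tool pointing down it reaches from about 400 to 825 mm from the base axis. Payload 7 kg.
Tool frame: the origin (TCP) lies between the finger pads; the fingertips stand 14 mm ahead of it and the grasp point (between the pads) lies 5 mm behind it; z points along the fingers, y is the direction in which the jaws open and shut (so a half turn about z gives the same grasp; the last joint's range is limited). The gripper opens to 88 mm and grips with 3 to 60 N. Pads are 19 mm wide; open, the fingers measure 130 mm over their backs; the gripper's body (78 mm by 193 mm) begins 47 mm behind the grasp point.
Start: joints at [1.592, 0.359, 0.012, 0, -1.224, -0.288], TCP at [177.971, 651.093, 218.761] pointing down, gripper open.
Joint ranges: [-3.07, 3.07], [-1.43, 2.12], [-1.02, 1.25], [-3.03, 1.67], [-3.05, -0], [-3.03, 3.03]. Speed limits (rad/s): [2.39, 2.39, 3.01, 3.14, 3.14, 3.14].

### API

Orientations are given as [roll, pitch, yaw] about the fixed x, y, z axes, in that order (R = Rz(yaw) Ry(pitch) Rx(roll)).
In Python, from workcell import * gives the robot as it stands.
- The arm moves only by the tool jog_arm, never from a script. Its argument "rows" is a list that holds one entry, the list of rows, each a list of 5 numbers: the opening, from 0 (shut) to 1 (fully open), then the shift along the world's x, y, z in cm, then the turn about the world's z in rad. In form: [[[jaw, x, y, z, turn], ...]]. A call has exactly 10 rows; each row shifts and turns the commanded pose from where the row before left it; what a row does not reach is not made up. A row lasts 1/12 s, in which the tool goes at most 41.7 mm and 7.16 degrees, less where a joint would pass 70% of its speed; a pose out of reach is approached as far as the arm can. A call with a gripper value outside its range is refused whole. The fingers move at their own pace and stop on an object; "newtons" is the grip in N (left out, the last holds). Time passes only in rows, so rows that do not move let the fingers close, or fill a call up. It gives the time, the measured TCP pose, the force and the opening at its end, in the units of the state.
- state(): the state, without advancing time (a new reading comes with each control period).
- capture(name): name is "side" or "top"; returns (picture, depth): 480x640x3 uint8, red, green, blue; 480x640 float32, mm along the optical axis (not along the pixel's ray), 0 where there is no reading.
- get_calibration(name): a dict with "fov_y" (degrees; the focal length in pixels is half the picture's height over the tangent of half this angle, whatever the lens; pixels are square), "cx", "cy" (the principal point, pixels), "position" and "rotation" of the camera in the world. Camera axes: x right, y up, looking along -z (the intrinsics and any distortion apply to the point x, -y, -z); pixel columns grow to the right and rows downward; lengths in mm; the calibration is good to about 2 mm. A picture is of the moment at which its call begins. get_calibration takes no time and is no camera call.
- job_done(): hands the job in, once; it reports no verdict.
Trained networks look in the newest picture that a camera, given by its name, has taken for a name from the list of things; names that differ only in an ending like _2 or _b are one class to them, and where a whole thing is asked for, a point or a joint stands for the part that bears it (a point fixed in the world has none). Each returns a list of dicts, best first, with "p" (0 to 1); they miss things now and then, are a little off and sometimes report something else, mostly with a low value. They report only what shows in the picture. A call takes as long as a camera call. They do not tell look-alikes from the thing itself.
- cut_out(target, camera): "pixels" (480x640 bool, what is visible of it) and "rect" ([centre column, centre row, width, height] in pixels, round what is visible of it).
The state is a dict: "clock": time; "joint_pos": joint angles; "dq": joint speeds; "tau": joint torques, N m; "ee_pos": TCP position; "orientation": TCP orientation; "ft_force": force on the tool from outside, world axes, zero at the start; "moment": the same for the moment, N m; "opening": opening from 0.0 (shut) to 1.0 (fully open).
Only numpy, scipy, OpenCV 4.12 (cv2) and the standard library are available. Lean on these libraries where they do the work, as an engineer would, in place of code of your own. Each camera call takes 0.05 s, during which the arm holds its last target.

## Working session

There is one attempt and no reset: what is moved stays moved. The work goes in short steps, Python scripts to look and compute and a tool call to move; the robot and the scene stay as the last step left them, time stands still between calls to the robot, and variables do not carry over. Pictures are saved under pics/ and viewed, and the job is handed in when it is done.

Besides the shell and the picture viewer there is one more tool, called after "Request:" as name(argument=value, ...), one argument or row to a line, values as JSON. jog_arm: Moves the arm, as the interface text tells. Its arguments: {"type":"object","properties":{"rows":{"type":"array"},"newtons":{"type":"number"}},"required":["rows"]}

```bash
mkdir -p pics; ls; cat > h.py <<'E'
from workcell import *
import numpy as np, cv2
def save(n,im): cv2.imwrite('pics/'+n,cv2.cvtColor(im,cv2.COLOR_RGB2BGR))
E
python3 - <<'E'
from h import *
for c in ['side','top']:
    p,d=capture(c); save(c+'0.png',p); np.savez('%s0.npz'%c,p=p,d=d)
    print(c,get_calibration(c))
print(state())
E
```

```text
pics
side {'fov_y': 54.467891279173365, 'cx': 318.21184086990604, 'cy': 236.59885546064893, 'position': array([  329.65152865, -1069.0144389 ,   601.95737679]), 'rotation': array([ 1.09880909,  0.0068491 , -0.20887184])}
top {'fov_y': 47.802521301625774, 'cx': 321.81166781684965, 'cy': 240.98368997565993, 'position': array([ 292.02715523,  -34.400185  , 1293.18414369]), 'rotation': array([ 2.00948324e-01,  3.72612257e-04, -1.50501850e+00])}
{'clock': 0.1, 'joint_pos': array([ 1.59208428e+00,  3.59322635e-01,  1.11706229e-02, -3.12330883e-04,
       -1.22408680e+00, -2.88114117e-01]), 'dq': array([-0.00011158, -0.00268916,  0.00074864,  0.0012494 ,  0.00069319,
       -0.00043   ]), 'tau': array([-2.10880103e-04, -5.84163308e+01,  2.93751973e+01,  7.01558277e+00,
        1.02112195e-02, -4.75372633e-05]), 'ee_pos': array([177.87614995, 650.68973071, 217.91969335]), 'orientation': array([ 3.14012619e+00, -1.28387199e-04, -2.66932416e-01]), 'ft_force': array([-0.48739693, -0.21295494, -0.21520285]), 'moment': array([-0.05130991,  0.00517077,  0.00108607]), 'opening': 0.9959413953921726}
```

View pics/side0.png

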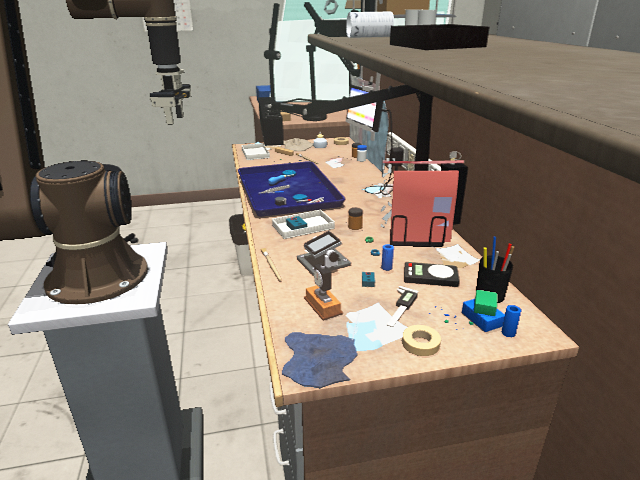

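View pics/top0.png

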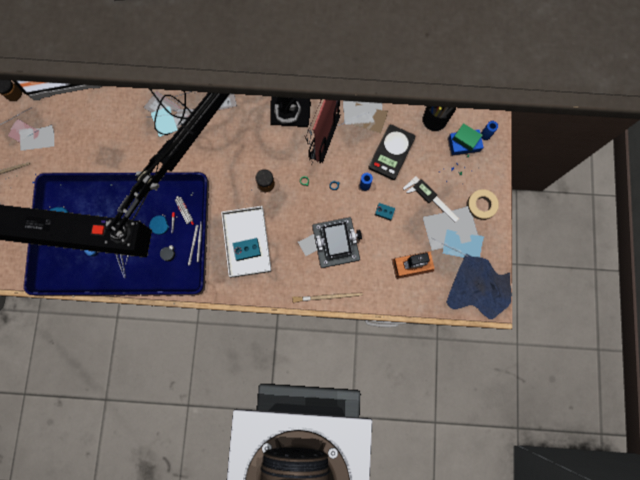

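The top view shows two candidates for the wax. The larger is in the white tray at about (246,249), and a smaller look-alike lies on the bench at about (385,211). The tilt table is at (337,243) and the gauge in its orange stand at (415,263). The lamp is above the blue tray, on the left.

```bash
cat >> h.py <<'E'
from scipy.spatial.transform import Rotation as Ro
def cam(c):
    k=get_calibration(c); f=240/np.tan(np.radians(k['fov_y']/2)); return k,f,Ro.from_euler('xyz',k['rotation']).as_matrix()
def unproj(c,u,v,d):
    k,f,R=cam(c); u=np.asarray(u,float);v=np.asarray(v,float)
    p=np.stack([(u-k['cx'])/f*d,-(v-k['cy'])/f*d,-d*np.ones_like(u)],-1)
    return p@R.T+k['position']
def proj(c,P):
    k,f,R=cam(c); q=(np.asarray(P,float)-k['position'])@R
    return np.stack([k['cx']+f*q[...,0]/-q[...,2], k['cy']-f*q[...,1]/-q[...,2]],-1)
E
python3 - <<'E'
from h import *
z=np.load('top0.npz');p,d=z['p'],z['d']
for u,v in [(270,230),(300,280),(246,249),(230,220),(337,243),(385,211),(415,263),(480,170),(367,182)]:
    print(u,v,unproj('top',u,v,d[v,u]).round(1))
s=np.load('side0.npz');
for u,v in [(300,300),(360,250),(420,385),(303,224),(326,300)]:
    print('s',u,v,unproj('side',u,v,s['d'][v,u]).round(1))
save('t1.png',cv2.resize(p[190:300,205:445],None,fx=3.3,fy=3.3,interpolation=cv2.INTER_CUBIC))
save('s1.png',cv2.resize(s['p'][200:330,260:400],None,fx=5,fy=4.6,interpolation=cv2.INTER_CUBIC))
E
```

```text
270 230 [574.2 111.9  -1.6]
300 280 [456.1  29.4  -0.8]
246 249 [520.4 163.7  14.1]
230 220 [5.924e+02 2.118e+02 4.000e-01]
337 243 [541.7 -53.1  52.3]
385 211 [ 638.  -166.2    8.5]
415 263 [ 498.5 -228.9   98.4]
480 170 [ 7.619e+02 -3.999e+02 -1.000e-01]
367 182 [ 691.9 -115.1   61.8]
s 300 300 [ 466.1 -207.1   -3.1]
s 360 250 [664.2 -13.6  -1.8]
s 420 385 [ 647.2 -469.7  -44.6]
s 303 224 [536.  136.7  19.4]
s 326 300 [ 512.9 -265.6   29.5]
```

View pics/t1.png

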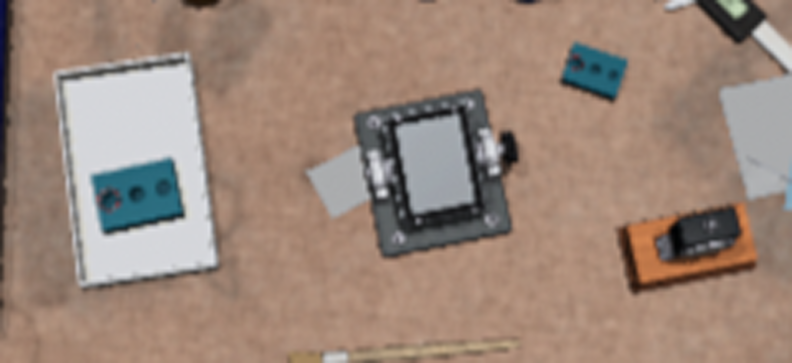

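View pics/s1.png

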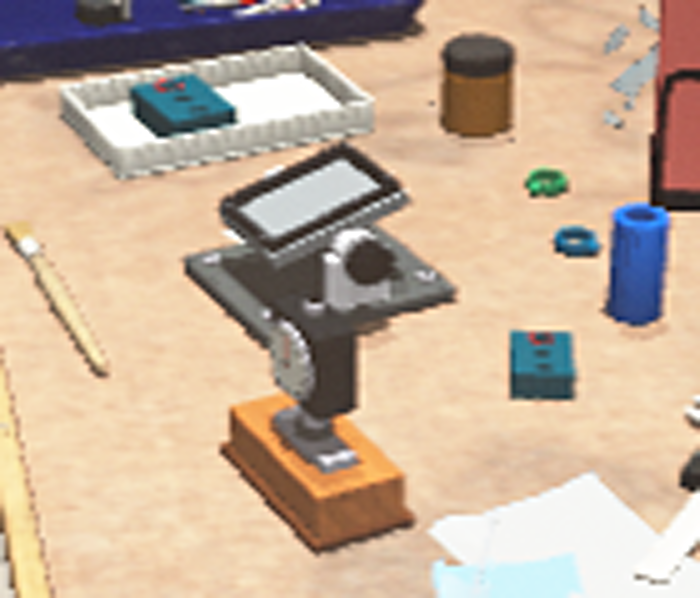

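```bash
python3 - <<'E'
from h import *
out={}
for c in ['top','side']:
    p,d=capture(c); out[c+'_p']=p; out[c+'_d']=d
    for n in ['milled_wax','tilt_table','tilt_plate','depth_gauge','gauge_stand','parts_tray','marked_seat']:
        r=cut_out(n,c)
        for i,o in enumerate(r[:3]):
            m=o['pixels']; v,u=np.nonzero(m&(d>0)); P=unproj(c,u,v,d[v,u])
            print(c,n,i,round(o['p'],2),np.round(o['rect'],1),m.sum(),'med',np.median(P,0).round(1) if len(P) else '')
            out[f'{c}_{n}_{i}']=m
np.savez('seg.npz',**out)
print(state()['clock'])
E
```

```text
top milled_wax 0 0.77 [247.2 248.3  27.5  22.8] 417 med [520.3 163.2  21.9]
top milled_wax 1 0.54 [384.9 212.9  19.9  16.9] 231 med [ 637.7 -165.    13.4]
top tilt_table 0 0.97 [337.5 243.7  49.4  49.8] 1822 med [547.4 -50.   48.4]
top depth_gauge 0 0.79 [417.4 256.9  24.8  13.2] 275 med [ 507.2 -232.8   95.7]
top depth_gauge 1 0.41 [247.2 240.9  49.9  71.4] 2297 med [555.6 169.4   3.2]
top gauge_stand 0 0.97 [414.6 264.2  44.4  24.9] 485 med [ 499.4 -221.6   25.9]
top gauge_stand 1 0.59 [483.5 206.4  33.7  29.8] 661 med [ 671.  -401.8   16.6]
top marked_seat 0 0.75 [246.4 250.3  27.5  19.7] 455 med [519.8 164.8  21.9]
top marked_seat 1 0.54 [383.4 213.7  18.8  18.5] 207 med [ 637.9 -163.8   13.4]
side milled_wax 0 0.75 [366.6 279.2  13.3  16.7] 175 med [ 636.8 -173.6   11.3]
side milled_wax 1 0.52 [295.2 223.3  19.2  11.3] 187 med [514.8 153.8  19.2]
side tilt_table 0 0.94 [323.9 252.7  54.4  38.2] 1207 med [553.2 -67.5  41.8]
side tilt_plate 0 0.82 [323.9 242.4  35.8  25.2] 593 med [549.6 -58.1  53.3]
side depth_gauge 0 0.83 [323.9 284.1  21.3  40.5] 556 med [ 509.1 -253.6   70.9]
side parts_tray 0 0.89 [303.7 224.2  62.2  34.1] 1049 med [555.8 166.3   6.2]
side marked_seat 0 0.74 [367.1 278.1  12.8  13.2] 160 med [ 634.9 -175.1   11.3]
side marked_seat 1 0.67 [296.9 223.1  17.5  14.1] 212 med [519.3 149.9  19.2]
0.9
```

```bash
cat >> h.py <<'E'
def onplane(c,u,v,z=None,n=None,p0=None):
    k,f,R=cam(c); u=np.asarray(u,float);v=np.asarray(v,float)
    r=np.stack([(u-k['cx'])/f,-(v-k['cy'])/f,-np.ones_like(u)],-1)@R.T
    if n is None: n=np.array([0,0,1.]);p0=np.array([0,0,z])
    t=((p0-k['position'])@n)/(r@n); return k['position']+r*t[...,None]
E
python3 - <<'E'
from h import *
z=np.load('seg.npz');p,d=z['top_p'],z['top_d']
def sub(box,zoom=8):
    u0,v0,u1,v1=box; return cv2.resize(p[v0:v1,u0:u1],None,fx=zoom,fy=zoom,interpolation=cv2.INTER_CUBIC)
def rectplane(mask,box,zpl,zoom=8):
    cs,_=cv2.findContours(mask.astype(np.uint8),cv2.RETR_EXTERNAL,cv2.CHAIN_APPROX_NONE); c=max(cs,key=cv2.contourArea)[:,0]
    u=box[0]+(c[:,0]+.5)/zoom-.5; v=box[1]+(c[:,1]+.5)/zoom-.5
    W=onplane('top',u,v,zpl); r=cv2.minAreaRect(W[:,:2].astype(np.float32)); return r,W
# wax
box=(225,230,270,270); s=sub(box).astype(int); 
m=(s[...,0]<95)&(s[...,2]>60)&(s[...,2]<190)
m=(s[...,2]-s[...,0]>20)&(s.sum(2)<330)
m=cv2.morphologyEx(m.astype(np.uint8),cv2.MORPH_CLOSE,np.ones((25,25)))
m=cv2.morphologyEx(m,cv2.MORPH_OPEN,np.ones((25,25)))
r,W=rectplane(m,box,22); print('wax',r)
im=sub(box); im[m>0,0]=255; save('w.png',im)
red=(s[...,0]-s[...,1]>10)&(m>0); vv,uu=np.nonzero(red); print('red',len(uu),onplane('top',box[0]+uu.mean()/8,box[1]+vv.mean()/8,22.))
# gray window
box=(300,205,375,280); im=sub(box); save('tab.png',im)
box=(385,235,445,285); im=sub(box,10); save('g.png',im)
# plate plane
dd=d[215:275,310:365]; v,u=np.mgrid[215:275,310:365]; P=unproj('top',u,v,dd)
print(P[18:45:3,12:44:4,2].round(0))
print(state()['clock'])
E
```

```text
wax ((519.2409057617188, 161.20245361328125), (42.221622467041016, 58.98957443237305), 16.18374252319336)
red 116 [512.36887241 175.05718668  22.        ]
[[55. 56. 66. 60. 54. 59. 59. 52.]
 [52. 55. 55. 53. 55. 55. 58. 52.]
 [48. 58. 54. 57. 55. 54. 52. 43.]
 [51. 63. 54. 53. 52. 49. 56. 50.]
 [11. 60. 52. 53. 53. 52. 54. 52.]
 [ 7. 60. 51. 46. 47. 52. 46. 49.]
 [12. 50. 53. 55. 52. 43. 46. 51.]
 [ 9. 45. 49. 52. 47. 50. 43.  8.]
 [13. 10. 47. 12.  6.  7.  7.  8.]]
0.9
```

View pics/w.png

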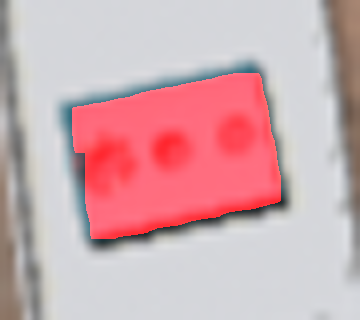

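View pics/tab.png

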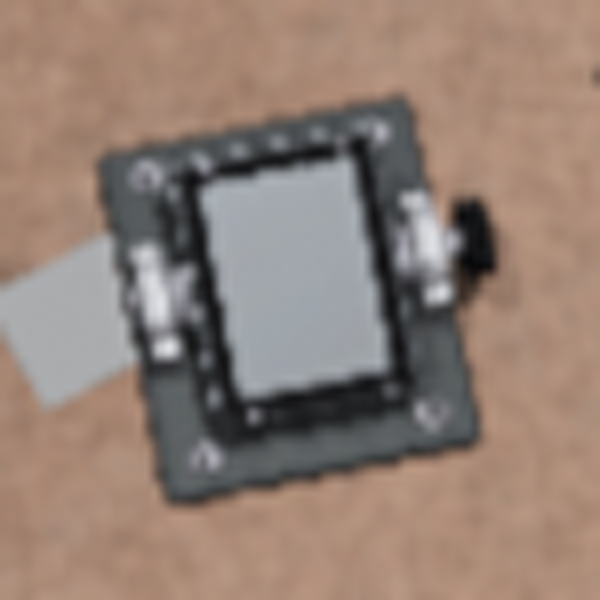

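View pics/g.png

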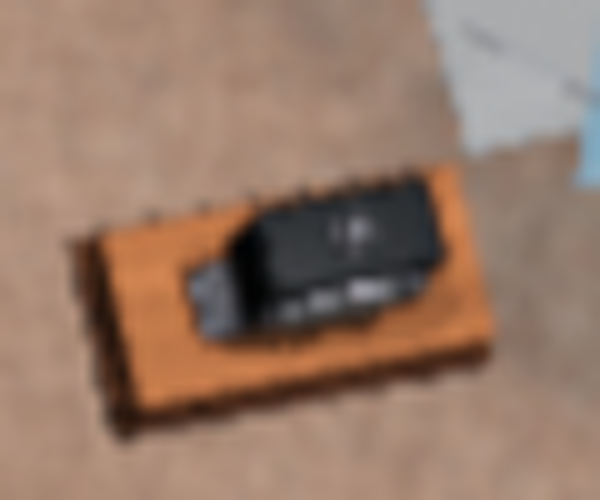

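```bash
python3 - <<'E'
from h import *
z=np.load('seg.npz');p=z['top_p'];q=z['side_p']
save('w2.png',cv2.resize(p[232:267,228:268],None,fx=16,fy=16,interpolation=cv2.INTER_CUBIC))
save('w3.png',cv2.resize(q[208:238,278:318],None,fx=18,fy=18,interpolation=cv2.INTER_CUBIC))
save('g3.png',cv2.resize(q[252:322,290:350],None,fx=8.5,fy=8.5,interpolation=cv2.INTER_CUBIC))
save('t3.png',cv2.resize(q[225:280,290:355],None,fx=10,fy=10,interpolation=cv2.INTER_CUBIC))
E
```

```text
(no output)
```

View pics/w2.png

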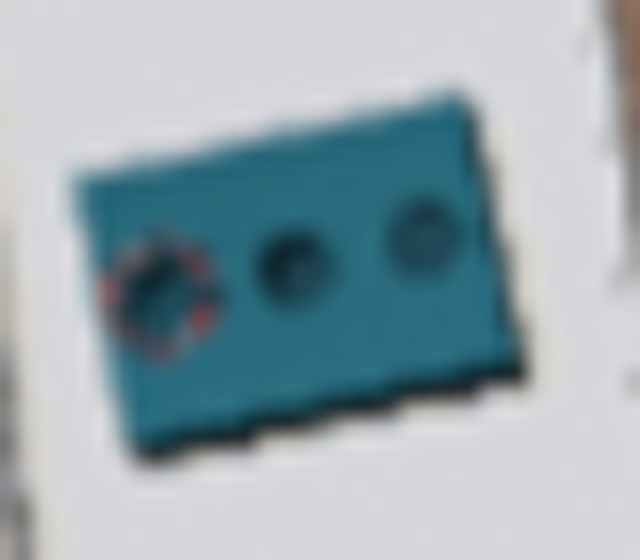

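View pics/w3.png

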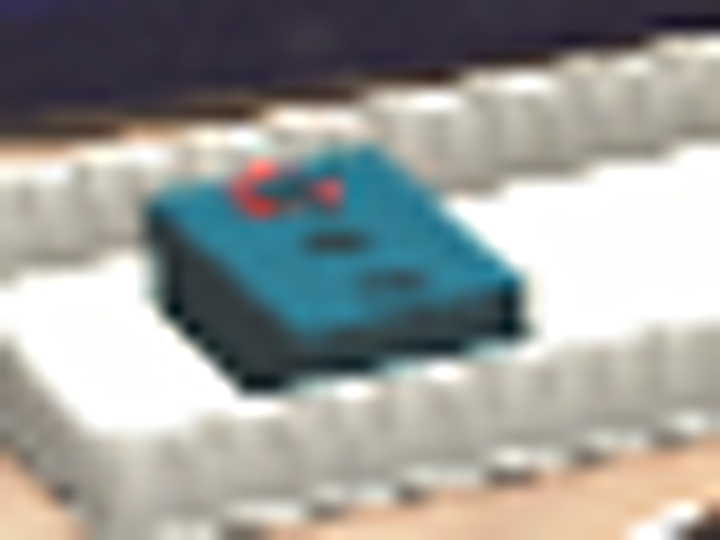

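View pics/g3.png

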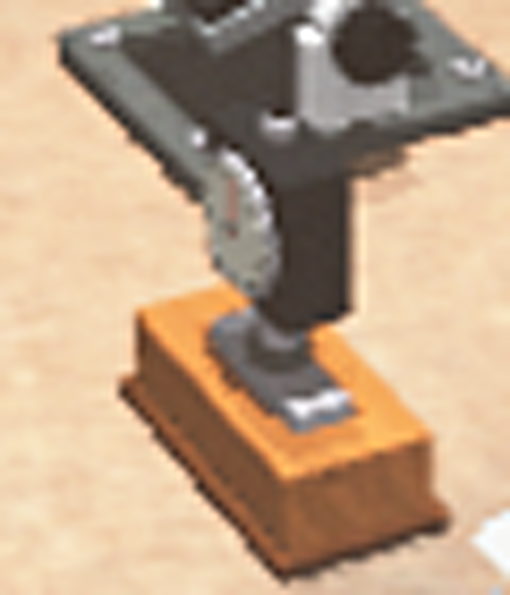

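View pics/t3.png

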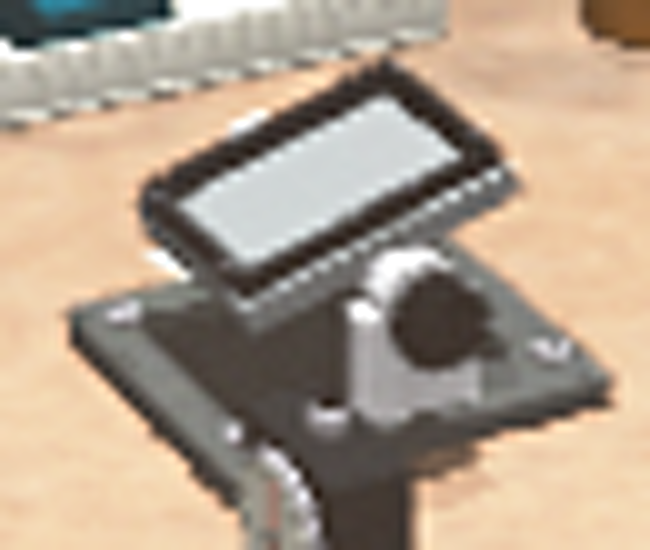

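```bash
cat > fit.py <<'E'
from h import *
from scipy.optimize import least_squares
def px(l,o,z): return (np.array(l,float)+.5)/z-.5+np.array(o)
def solve(name,obs,model,x0):
    # obs: list (cam, model pts fn idx, pixels)
    def res(x): return np.concatenate([((proj(c,model(x,np.array(M,float)))-U)).ravel() for c,M,U in obs])
    s=least_squares(res,x0,loss='soft_l1'); print(name,s.x.round(4),'res px',res(s.x).round(1)); return s.x
def flat(z0):
    return lambda x,M: M@Ro.from_euler('z',x[2]).as_matrix().T+np.array([x[0],x[1],z0])
def nest(x,M):
    return (M@Ro.from_euler('y',-x[3]).as_matrix().T+np.array([0,0,42.]))@Ro.from_euler('z',x[2]).as_matrix().T+np.array([x[0],x[1],0])
if __name__=='__main__':
    wt=('top',[[-21*0+30,21,20],[-30,21,20],[-30,-21,20],[30,-21,20],[20,0,20]],px([[80,177],[465,92],[515,362],[130,447],[162,298]],(228,232),16))
    ws=('side',[[30,-21,20],[30,21,20],[-30,21,20],[-30,-21,20],[20,0,20]],px([[150,208],[365,150],[522,283],[300,335],[287,188]],(278,208),18))
    # wax x toward +y world => yaw ~ pi/2 ; wax +y -> -x world
    ms=lambda M:[[m[0],-m[1],m[2]] for m in M]
    wt=(wt[0],ms(wt[1]),wt[2]); ws=(ws[0],ms(ws[1]),ws[2])
    # check: world -x = wax +y. top image TL is +x,+y => wax (30,-21)
    for nm,o in [('wt',[wt]),('ws',[ws]),('both',[wt,ws])]: solve('wax '+nm,o,flat(2),[519,162,1.75])
    ft=('top',[[32,23,14],[32,-23,14],[-32,-23,14],[-32,23,14]],px([[203,185],[350,153],[390,375],[240,405]],(300,205),8))
    rs=('side',[[-38,29,20],[-38,-29,20],[38,-29,20],[38,29,20]],px([[145,190],[240,290],[505,155],[380,62]],(290,225),10))
    bt=('top',[[55,49,-32],[55,-49,-32],[-55,-49,-32],[-55,49,-32]],px([[103,158],[408,95],[480,437],[172,500]],(300,205),8))
    for nm,o in [('top',[ft]),('side',[rs]),('both',[ft,rs])]:
        x=solve('nest '+nm,o,nest,[540,-55,.2,.2]); print('  nest floor',nest(x,np.array([0,0,14.])).round(1))
    solve('base',[bt],lambda x,M:flat(42)(x,M),[540,-55,.2])
    st=('top',[[25,47,28],[25,-47,28],[-25,-47,28],[-25,47,28]],px([[98,232],[465,162],[490,350],[135,412]],(385,235),10))
    ss=('side',[[-25,47,28],[-25,-47,28],[25,-47,28]],px([[137,312],[285,480],[432,438]],(290,252),8.5))
    for nm,o in [('top',[st]),('side',[ss]),('both',[st,ss])]: solve('stand '+nm,o,flat(0),[500,-225,.2])
    gt=('top',[[11,21,98],[11,-21,98],[-11,-21,98]],px([[258,212],[428,180],[440,262]],(385,235),10))
    gs=('side',[[-8,25,32],[8,-25,32],[-8,-25,52-20],[11,-21,52]],px([[210,330],[357,405],[290,410],[350,318]],(290,252),8.5))
    for nm,o in [('top',[gt]),('side',[gs]),('both',[gt,gs])]: solve('gauge '+nm,o,flat(0),[500,-225,.2])
E
python3 fit.py
```

```text
wax wt [520.5682 162.4424   1.8534] res px [-0.4 -0.   0.1  0.   0.4 -0.  -0.3  0.   0.2 -0. ]
wax ws [519.2374 156.654    1.8497] res px [-0.5 -0.5  0.3 -0.1  0.6  0.  -0.2  0.1 -0.2  0.4]
wax both [520.3271 161.9212   1.8516] res px [-0.2  0.1  0.4  0.2  0.6  0.1 -0.1  0.1  0.4  0.1 -0.4 -1.3  0.4 -0.9
  0.7 -0.8 -0.1 -0.7 -0.2 -0.4]
nest top [ 5.522233e+02 -5.064440e+01  2.541000e-01  2.192000e-01] res px [-0.6  0.1  0.4  0.5  0.4 -0.3 -0.2 -0.4]
  nest floor [549.3 -51.4  55.7]
nest side [ 5.517022e+02 -6.052180e+01  2.942000e-01  2.438000e-01] res px [-1.2  0.2  0.3 -0.1 -0.1 -0.2  0.7  0. ]
  nest floor [548.5 -61.5  55.6]
nest both [ 5.541685e+02 -5.140040e+01  2.672000e-01  3.202000e-01] res px [-0.1  0.2  0.8  0.3  0.9 -0.7  0.4 -0.6 -1.  -0.6 -0.2 -0.9 -0.9 -2.4
  0.5 -2.2]
  nest floor [549.9 -52.6  55.3]
base [ 5.53650e+02 -5.08642e+01  2.67600e-01] res px [-0.9 -0.5  0.4 -0.5  1.   0.3 -0.5  0.6]
stand top [ 5.093753e+02 -2.393246e+02  2.536000e-01] res px [-1.5 -0.8  0.5 -1.1  2.8  0.6 -0.7  1.7]
stand side [ 5.138189e+02 -2.421150e+02  2.106000e-01] res px [-0.6 -2.  -0.6  0.9  3.7  0. ]
stand both [ 5.108516e+02 -2.403612e+02  2.403000e-01] res px [-0.9 -1.7  1.1 -1.5  3.2  0.2 -0.4  0.9 -2.4 -1.9 -1.4  0.6  2.5 -0.6]
gauge top [ 5.092250e+02 -2.384176e+02  2.611000e-01] res px [-1.2 -0.2  0.  -0.5  1.1  0.8]
gauge side [ 509.3966 -244.453     6.5259] res px [-0.3 -1.4 -0.7 -0.5  0.4  0.9  0.5  0.6]
gauge both [ 5.096564e+02 -2.406804e+02  2.565000e-01] res px [-0.2 -0.3  1.1 -0.6  2.1  0.7 -0.6 -2.3 -0.9 -1.5  0.3 -0.2  0.3 -0.4]
```

```bash
python3 - <<'E'
from h import *
z=np.load('seg.npz');p,d=z['top_p'],z['top_d']
v,u=np.mgrid[180:300,0:240]; P=unproj('top',u,v,d[180:300,0:240]); m=(P[...,2]>120)&(d[180:300,0:240]>0)
Q=P[m]; h=Q[(Q[:,2]<310)]
for y in range(300,700,50):
    s=h[abs(h[:,1]-y)<25]
    if len(s): print(y,len(s),s.min(0).round(),s.max(0).round())
r=cut_out('the_arm_lamp','top'); print([(o['p'],o['rect']) for o in r])
E
```

```text
300 87 [541. 297. 291.] [592. 325. 310.]
350 1187 [457. 325. 205.] [587. 375. 310.]
400 793 [458. 375. 204.] [519. 425. 307.]
450 925 [462. 425. 206.] [522. 475. 294.]
500 927 [464. 475. 205.] [525. 525. 294.]
550 915 [467. 525. 205.] [527. 575. 293.]
600 456 [469. 575. 205.] [529. 623. 292.]
650 9 [472. 625. 207.] [473. 636. 229.]
[]
```

Request:
jog_arm(
  rows=[
    [[1,0.7,-3.0,0,-0.1],[1,0.7,-3.0,0,-0.1],[1,0.7,-3.0,0,-0.1],[1,0.7,-3.0,0,-0.1],[1,0.7,-3.0,0,-0.1],[1,0.7,-3.0,0,-0.1],[1,0.7,-3.0,0,-0.1],[1,0.7,-3.0,0,-0.1],[1,0.7,-3.0,0,-0.1],[1,0.7,-3.0,0,-0.1]],
  ],
  newtons=20,
)

```text
clock: 1.78
ee_pos: [248.2, 349.6, 218.9]
orientation: [-3.141, 0.001, -1.272]
ft_force: [0.4, 0.6, 1.0]
opening: 1.0
```

Request:
jog_arm(
  rows=[
    [[1,2.6,-2.6,0,0],[1,2.6,-2.6,0,0],[1,2.6,-2.6,0,0],[1,2.6,-2.6,0,0],[1,2.6,-2.6,0,0],[1,2.6,-2.6,0,0],[1,2.6,-2.6,0,0],[1,3.0,-0.2,-1,0],[1,3.0,-0.2,-2,0],[1,3.0,-0.2,-3,0]],
  ],
)

```text
clock: 2.62
ee_pos: [522.8, 163.1, 161.3]
orientation: [-3.135, 0.001, -1.267]
ft_force: [0.3, 2.2, 0.4]
opening: 1.004
```

```bash
python3 - <<'E'
from fit import *
tt=('top',[[80,50,22],[80,-50,22],[-80,-50,22],[-80,50,22]],px([[55,72],[187,54],[217,266],[80,287]],(205,190),3.3))
x=solve('tray',[tt],flat(0),[556,167,.26])
w=np.array([520.5,162.4]); R=Ro.from_euler('z',x[2]).as_matrix()[:2,:2]; print('wax in tray',(w-x[:2])@R)
p,d=capture('side'); save('s2.png',cv2.resize(p[130:260,240:370],None,fx=5,fy=4.5,interpolation=cv2.INTER_CUBIC))
p,d=capture('top'); save('t2.png',p[100:400,100:500])
E
```

```text
tray [5.390779e+02 1.656561e+02 2.171000e-01] res px [-0.4  0.3  0.5 -0.3  0.2  0.  -0.3 -0. ]
wax in tray [-18.8431196    0.82222122]
```

View pics/s2.png

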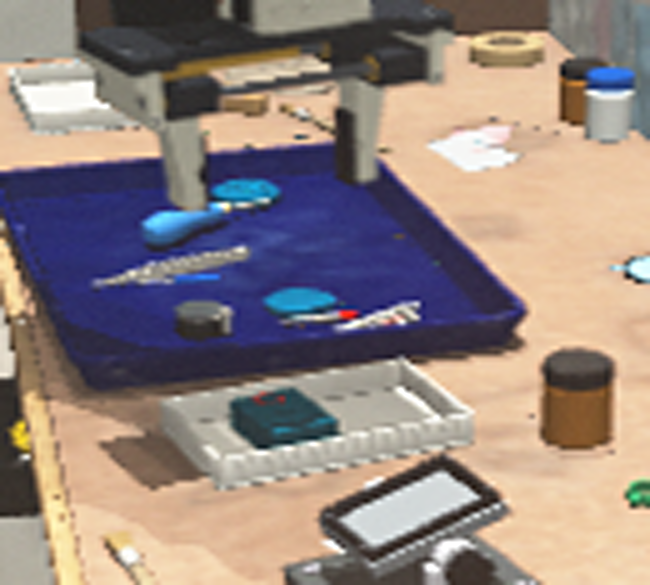

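View pics/t2.png

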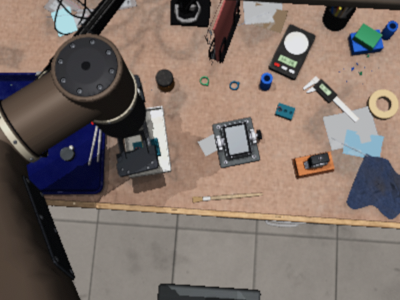

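```bash
python3 - <<'E'
from h import *
s=state(); print(s['ee_pos'],s['orientation'])
c=s['ee_pos'];a=s['orientation'][2]+np.pi/2; j=np.array([np.cos(a),np.sin(a),0]);k=np.array([-j[1],j[0],0])
for sg in (-1,1):
  for e in (-9.5,9.5): print(sg,e,(proj('side',c+sg*44*j+e*k+[0,0,-14])-[240,130])*[5,4.5],proj('side',c+sg*44*j+e*k+[0,0,-14]))
E
```

```text
[520.11649321 161.32931241 152.96169873] [ 3.13244668e+00 -2.64051892e-03 -1.26982589e+00]
-1 -9.5 [211.63156294 254.4040974 ] [282.32631259 186.53424387]
-1 9.5 [197.11416606 244.9355115 ] [279.42283321 184.43011367]
1 -9.5 [351.45697609 229.28699109] [310.29139522 180.95266469]
1 9.5 [335.81075882 220.36265927] [307.16215176 178.96947984]
```

```bash
python3 - <<'E'
from h import *
for i in range(2): p,d=capture('side')
save('s3.png',cv2.resize(p[130:260,240:370],None,fx=5,fy=4.5,interpolation=cv2.INTER_CUBIC))
s=state(); print(s['ee_pos'],s['orientation'],s['clock'])
E
```

```text
[519.26704658 162.27475257 157.6542651 ] [ 3.13797464e+00 -1.40062330e-03 -1.26828468e+00] 2.8167
```

View pics/s3.png

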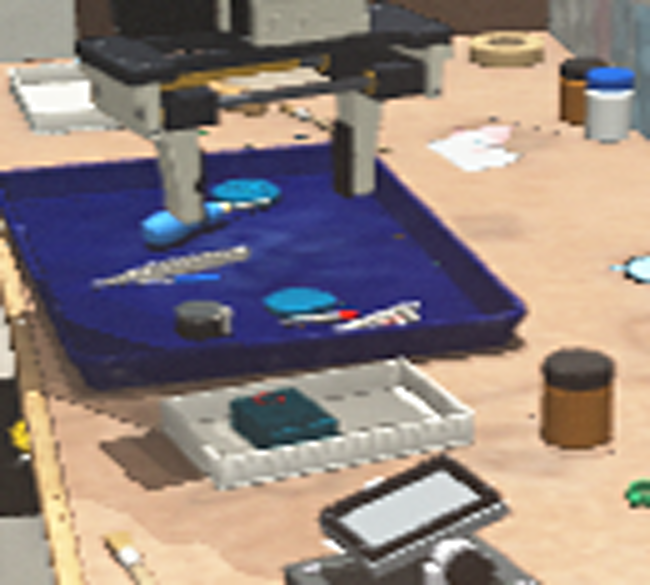

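```bash
python3 - <<'E'
from h import *
for i in range(2): p,d=capture('side')
for n in ('side','top'):
    pass
s=state(); c=s['ee_pos'];print(c,s['joint_pos'])
a=s['orientation'][2]+np.pi/2; j=np.array([np.cos(a),np.sin(a),0]);k=np.array([-j[1],j[0],0])
for sg in (-1,1):
  for e in (-9.5,9.5):
    for t in (44,65): print(sg,e,t,((proj('side',c+sg*t*j+e*k+[0,0,-14])-[240,130])*[5,4.5]).round(),proj('side',c+sg*t*j+e*k+[0,0,-14]).round(1))
# depth points of the fingers
v,u=np.mgrid[140:190,265:325]; P=unproj('side',u,v,d[140:190,265:325]); 
m=(abs(P[...,1]-c[1])<60)&(abs(P[...,0]-c[0])<100)
Q=P[m]; print(np.percentile(Q[:,2],[0,1,5,50]), Q[np.argsort(Q[:,2])[:12]].round(0))
E
```

```text
[519.37059863 163.32132585 160.27995533] [ 6.64865260e-01  1.91358099e-01 -3.61242234e-01  2.84719495e-04
 -1.01700668e+00 -3.60744608e-01]
-1 -9.5 44 [209. 242.] [281.9 183.8]
-1 -9.5 65 [175. 248.] [275.  185.2]
-1 9.5 44 [195. 233.] [279.  181.8]
-1 9.5 65 [160. 239.] [272.1 183.1]
1 -9.5 44 [349. 217.] [309.8 178.3]
1 -9.5 65 [381. 212.] [316.3 177. ]
1 9.5 44 [334. 209.] [306.7 176.3]
1 9.5 65 [365. 203.] [313.1 175.1]
[164.55912711 168.01210963 174.43112353 242.38907996] [[467. 140. 165.]
 [565. 168. 165.]
 [479. 143. 165.]
 [562. 166. 166.]
 [572. 172. 166.]
 [560. 174. 166.]
 [569. 171. 166.]
 [574. 168. 167.]
 [476. 139. 167.]
 [565. 168. 168.]
 [479. 144. 168.]
 [558. 177. 168.]]
```

Request:
jog_arm(
  rows=[
    [[0.68,0,0,-2,0],[0.68,0,0,-2,0],[0.68,0,0,-2,0],[0.68,0,0,-2,0],[0.68,0,0,-1,0],[0.68,0,0,0,0],[0.68,0,0,0,0],[0.68,0,0,0,0],[0.68,0,0,0,0],[0.68,0,0,0,0]],
  ],
)

```text
clock: 3.75
ee_pos: [520.0, 163.6, 70.6]
orientation: [-3.14, 0.001, -1.267]
ft_force: [0.1, -0.8, 0.3]
opening: 0.679
```

```bash
python3 - <<'E'
from h import *
print(state()['ee_pos'])
p,d=capture('side')
s=state(); c=s['ee_pos'];print(c,s['orientation'],s['opening'])
save('s4.png',cv2.resize(p[150:260,250:360],None,fx=6,fy=5.4,interpolation=cv2.INTER_CUBIC))
a=s['orientation'][2]+np.pi/2; j=np.array([np.cos(a),np.sin(a),0]);k=np.array([-j[1],j[0],0])
for sg in (-1,1):
  for e in (-9.5,9.5):
    t=s['opening']*44; q=proj('side',c+sg*t*j+e*k+[0,0,-14]);print(sg,e,t,((q-[250,150])*[6,5.4]).round(),q.round(1))
v,u=np.mgrid[140:240,265:325]; P=unproj('side',u,v,d[140:240,265:325]); 
m=(abs((P-c)@k)<15)&(abs((P-c)@j)<50)
Q=P[m];Q=Q[Q[:,2]>30]; print(Q[np.argsort(Q[:,2])[:12]].round(0))
E
```

```text
[520.00406281 163.60543535  70.57049819]
[519.86346669 163.45589833  70.28710399] [-3.14001971e+00  4.94343170e-04 -1.26674666e+00] 0.67863920659536
-1 -9.5 29.86012509019584 [227. 337.] [287.8 212.5]
-1 9.5 29.86012509019584 [210. 325.] [284.9 210.2]
1 -9.5 29.86012509019584 [337. 315.] [306.2 208.3]
1 9.5 29.86012509019584 [319. 303.] [303.2 206.1]
[[545. 181.  76.]
 [479. 148.  77.]
 [490. 145.  77.]
 [487. 144.  78.]
 [492. 142.  78.]
 [549. 167.  78.]
 [557. 163.  79.]
 [493. 147.  79.]
 [547. 171.  80.]
 [564. 167.  80.]
 [551. 162.  80.]
 [476. 148.  80.]]
```

View pics/s4.png

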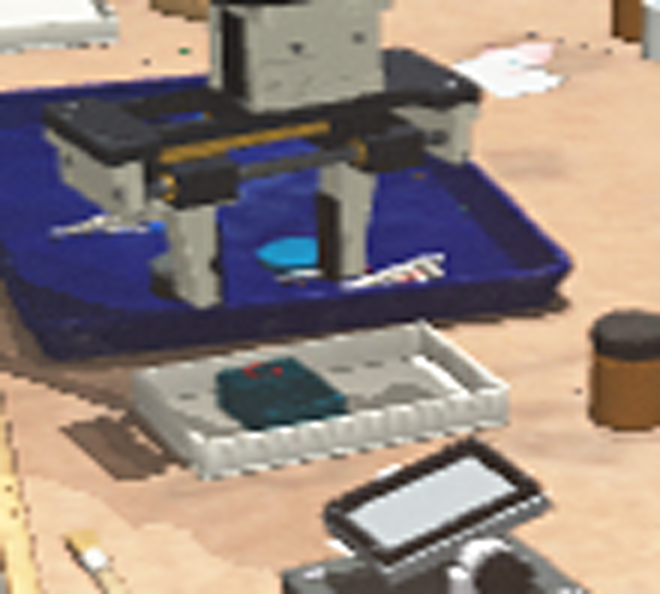

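Request:
jog_arm(
  rows=[
    [[0.68,0,0,-1,0],[0.68,0,0,-1,0],[0.68,0,0,-0.7,0],[0.68,0,0,0,0],[0.68,0,0,0,0],[0.68,0,0,0,0],[0.68,0,0,0,0],[0.68,0,0,0,0],[0.68,0,0,0,0],[0.68,0,0,0,0]],
  ],
)

```text
clock: 4.63
ee_pos: [519.5, 163.2, 42.6]
orientation: [-3.141, 0.0, -1.267]
ft_force: [-1.5, -1.0, -0.3]
opening: 0.68
```

```bash
cat > tip.py <<'E'
from h import *
import sys
p,d=capture('side')
s=state(); c=s['ee_pos'];print(c.round(1),s['orientation'].round(3),s['opening'],s['ft_force'].round(1),s['clock'])
u0,v0,u1,v1=map(int,sys.argv[2:6]); z=float(sys.argv[6])
save(sys.argv[1],cv2.resize(p[v0:v1,u0:u1],None,fx=z,fy=z,interpolation=cv2.INTER_CUBIC))
a=s['orientation'][2]+np.pi/2; j=np.array([np.cos(a),np.sin(a),0]);k=np.array([-j[1],j[0],0])
for sg in (-1,1):
    t=s['opening']*44; q=proj('side',c+sg*t*j-9.5*k+[0,0,-14]);print(sg,((q-[u0,v0])*z).round(),q.round(1))
E
python3 tip.py s5.png 255 165 345 245 7
```

```text
[519.5 163.2  42.6] [-3.141  0.    -1.267] 0.6799567887438539 [-1.   0.5 -0.1] 4.6833
-1 [231. 394.] [288.1 221.3]
1 [359. 364.] [306.3 217. ]
```

View pics/s5.png

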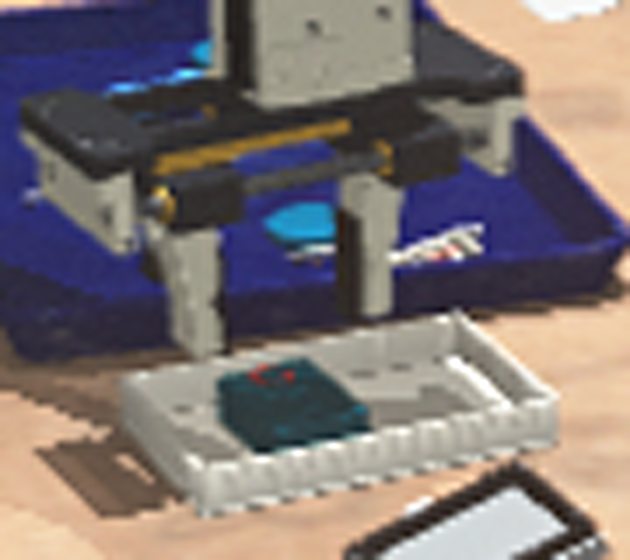

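```bash
python3 - <<'E'
from h import *
p,d=capture('side')
def at(x,y,r=1):
    u=int(255+x/7);v=int(165+y/7); 
    P=[unproj('side',uu,vv,d[vv,uu]) for uu in range(u-r,u+r+1) for vv in range(v-r,v+r+1)]
    print((x,y),(u,v),np.median(P,0).round(1), np.std(P,0).round(1))
for a in [(205,335),(205,300),(205,260),(375,290),(375,250),(280,410),(300,390),(310,60),(200,200)]: at(*a)
E
```

```text
(205, 335) (284, 212) [483.1 139.   61.5] [2.5 3.  2.5]
(205, 300) (284, 207) [483.2 143.3  77.1] [2.6 3.8 3.5]
(205, 260) (284, 202) [484.  141.5  92.2] [2.5 3.  2.6]
(375, 290) (308, 206) [556.2 161.3  63.9] [2.8 2.4 2.7]
(375, 250) (308, 200) [556.9 163.6  81.3] [2.7 2.8 2.6]
(280, 410) (295, 223) [514.4 146.   20.3] [2.5 5.6 1.1]
(300, 390) (297, 220) [522.8 167.6  19.7] [2.4 4.  1.8]
(310, 60) (299, 173) [528.7 139.6 174.9] [2.4 2.1 2.8]
(200, 200) (283, 193) [478.  108.3 132.4] [2.3 2.5 2.9]
```

Request:
jog_arm(
  rows=[
    [[0.68,0,0,-0.7,-0.02],[0.68,0.1,-0.1,-0.7,0],[0.68,0,0,-0.6,0],[0.68,0,0,0,0],[0.68,0,0,0,0],[0.68,0,0,0,0],[0.68,0,0,0,0],[0.68,0,0,0,0],[0.68,0,0,0,0],[0.68,0,0,0,0]],
  ],
)

```text
clock: 5.57
ee_pos: [520.5, 162.2, 22.5]
orientation: [-3.141, 0.0, -1.287]
ft_force: [-0.2, 0.3, 0.4]
opening: 0.686
```

```bash
python3 tip.py s6.png 255 165 345 245 7
```

```text
[520.5 162.2  22.5] [-3.141  0.    -1.287] 0.6782991715397417 [-0.4 -0.6  0.8] 5.6167
-1 [235. 438.] [288.6 227.6]
1 [363. 408.] [306.8 223.3]
```

View pics/s6.png

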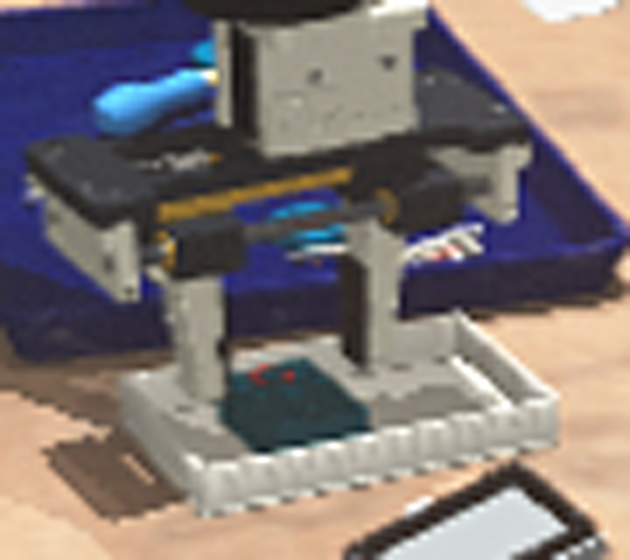

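Request:
jog_arm(
  rows=[
    [[0.68,0,0,-0.3,0],[0.68,0,0,-0.3,0],[0.68,0,0,0,0],[0.68,0,0,0,0],[0.68,0,0,0,0],[0.68,0,0,0,0],[0.68,0,0,0,0],[0.68,0,0,0,0],[0.68,0,0,0,0],[0.68,0,0,0,0]],
  ],
)

```text
clock: 6.45
ee_pos: [520.5, 162.2, 16.4]
orientation: [-3.141, 0.0, -1.287]
ft_force: [0.3, 0.8, 0.4]
opening: 0.683
```

```bash
python3 tip.py s7.png 265 185 330 240 10
```

```text
[520.5 162.2  16.4] [-3.141  0.    -1.287] 0.6813080142481592 [-0.8 -0.3 -0.6] 6.5
-1 [236. 445.] [288.6 229.5]
1 [419. 402.] [306.9 225.2]
```

View pics/s7.png

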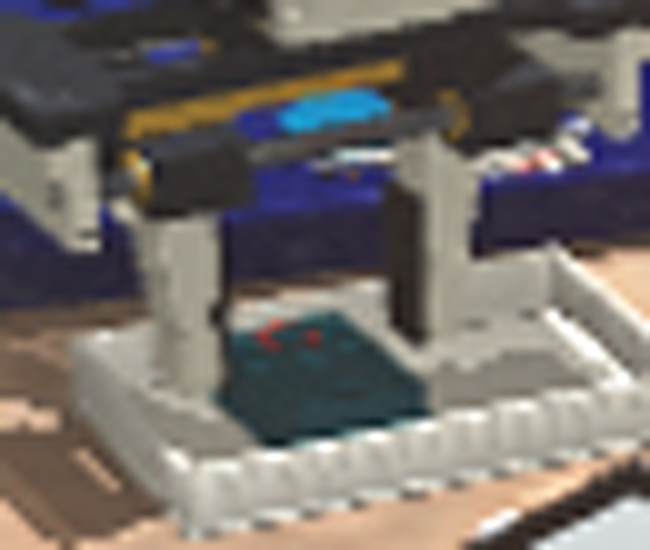

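Request:
jog_arm(
  rows=[
    [[0.68,0,0,-0.1,0],[0.68,0,0,-0.1,0],[0.68,0,0,-0.1,0],[0.68,0,0,0,0],[0.68,0,0,0,0],[0.68,0,0,0,0],[0.68,0,0,0,0],[0.68,0,0,0,0],[0.68,0,0,0,0],[0.68,0,0,0,0]],
  ],
)

```text
clock: 7.33
ee_pos: [520.4, 162.1, 13.4]
orientation: [-3.142, 0.0, -1.287]
ft_force: [0.1, -0.2, -0.5]
opening: 0.68
```

Request:
jog_arm(
  rows=[
    [[0.68,0,0,-0.2,0],[0.68,0,0,-0.2,0],[0.68,0,0,-0.2,0],[0.68,0,0,0,0],[0.68,0,0,0,0],[0.68,0,0,0,0],[0.68,0,0,0,0],[0.68,0,0,0,0],[0.68,0,0,0,0],[0.68,0,0,0,0]],
  ],
)

```text
clock: 8.17
ee_pos: [520.5, 162.2, 7.4]
orientation: [-3.141, 0.0, -1.287]
ft_force: [0.7, 0.2, -0.2]
opening: 0.684
```

```bash
python3 tip.py s8.png 265 185 330 240 10
```

```text
[520.4 162.2   7.4] [-3.141  0.    -1.287] 0.6775316575509907 [ 0.6 -0.9  0.1] 8.2167
-1 [237. 472.] [288.7 232.2]
1 [419. 429.] [306.9 227.9]
```

View pics/s8.png

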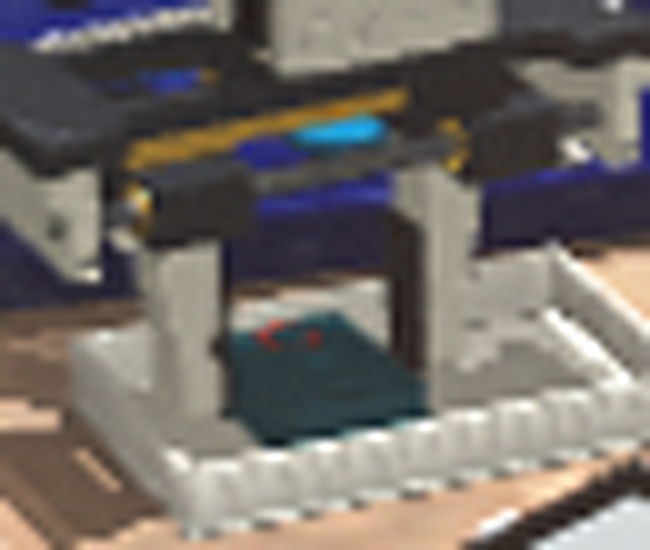

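Request:
jog_arm(
  rows=[
    [[0.4,0,0,0,0],[0.4,0,0,0,0],[0.4,0,0,0,0],[0.4,0,0,0,0],[0.4,0,0,0,0],[0.4,0,0,0,0],[0.4,0,0,0,0],[0.4,0,0,0,0],[0.4,0,0,0,0],[0.4,0,0,0,0]],
  ],
  newtons=12,
)

```text
clock: 9.05
ee_pos: [520.5, 162.2, 7.4]
orientation: [-3.141, 0.0, -1.287]
ft_force: [0.2, -0.0, -0.2]
opening: 0.475
```

Request:
jog_arm(
  rows=[
    [[0.4,0,0,0.5,0],[0.4,0,0,1,0],[0.4,0,0,1.5,0],[0.4,0,0,2,0],[0.4,0,0,2,0],[0.4,0,0,2,0],[0.4,0,0,2,0],[0.4,0,0,1,0],[0.4,0,0,0,0],[0.4,0,0,0,0]],
  ],
)

```text
clock: 9.88
ee_pos: [520.3, 162.2, 127.7]
orientation: [-3.141, 0.001, -1.287]
ft_force: [-0.4, -0.0, -1.3]
opening: 0.478
```

```bash
python3 tip.py s9.png 255 145 345 235 6.5
```

```text
[519.8 161.9 126.8] [ 3.141  0.    -1.287] 0.4754718365953765 [-0.6  0.  -1.7] 9.9333
-1 [227. 317.] [289.9 193.7]
1 [313. 299.] [303.2 191. ]
```

View pics/s9.png

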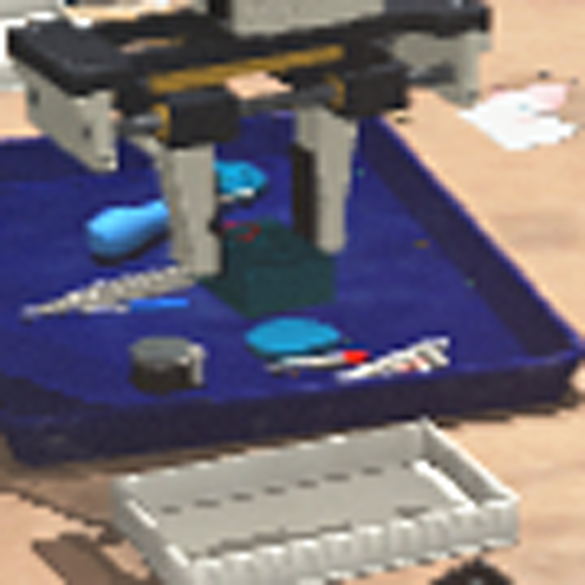

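Request:
jog_arm(
  rows=[
    [[0.4,0.26,-1.9,0,0.11],[0.4,0.26,-1.9,0,0.11],[0.4,0.26,-1.9,0,0.11],[0.4,0.26,-1.9,0,0.11],[0.4,0.26,-1.9,0,0.11],[0.4,0.26,-1.9,0,0.11],[0.4,0.26,-1.9,0,0.11],[0.4,0.26,-1.9,0,0.11],[0.4,0.26,-1.9,0,0.11],[0.4,0.26,-1.9,0,0.11]],
  ],
)

```text
clock: 10.77
ee_pos: [545.4, -29.0, 125.7]
orientation: [3.141, 0.003, -0.182]
ft_force: [-0.7, 0.4, -1.4]
opening: 0.475
```

Request:
jog_arm(
  rows=[
    [[0.4,0.1,-1.0,-0.5,0.11],[0.4,0.1,-1.0,-0.5,0.11],[0.4,0,-0.4,-0.5,0.11],[0.4,0,0,-0.5,0.11],[0.4,0,0,-0.5,0.007],[0.4,0,0,-0.5,0],[0.4,0,0,0,0],[0.4,0,0,0,0],[0.4,0,0,0,0],[0.4,0,0,0,0]],
  ],
)

```text
clock: 11.6
ee_pos: [548.6, -51.7, 97.6]
orientation: [3.142, -0.001, 0.26]
ft_force: [-0.1, -0.5, -0.8]
opening: 0.475
```

```bash
python3 tip.py s10.png 285 180 365 270 7
```

```text
[548.6 -51.7  97.6] [ 3.142e+00 -1.000e-03  2.600e-01] 0.47895986771919924 [-0.2 -0.2 -0.1] 11.65
-1 [303. 382.] [328.3 234.6]
1 [248. 335.] [320.5 227.9]
```

View pics/s10.png

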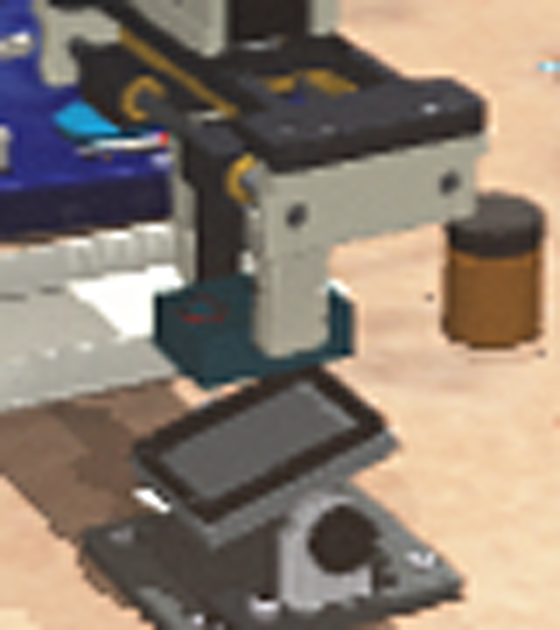

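```bash
python3 - <<'E'
from fit import *
c=np.array([548.6,-51.7]);
for P in [(-30,-21,0),(30,-21,0),(-30,21,20),(-30,21,0),(-20,0,20)]:
    q=proj('side',nest([c[0],c[1],.26,0],np.array(P,float)+[0,0,92.2-42])); print(P,((q-[285,180])*7).round())
for P in [(-38,29,20),(-38,-29,20),(38,-29,20),(38,29,20)]:
    for X in ([552.2,-50.6,.254,.219],[551.7,-60.5,.294,.244]):
        print(P,((proj('side',nest(X,np.array(P,float)))-[285,180])*7).round())
E
```

```text
(-30, -21, 0) [202. 384.]
(30, -21, 0) [354. 348.]
(-30, 21, 20) [149. 286.]
(-30, 21, 0) [150. 337.]
(-20, 0, 20) [200. 303.]
(-38, 29, 20) [123. 428.]
(-38, 29, 20) [125. 446.]
(-38, -29, 20) [193. 497.]
(-38, -29, 20) [202. 514.]
(38, -29, 20) [380. 410.]
(38, -29, 20) [385. 419.]
(38, 29, 20) [304. 346.]
(38, 29, 20) [303. 355.]
```

```bash
python3 - <<'E'
from fit import *
X=[553.6,-50.9,.2676]
for P in [(-55,49,10),(-55,-49,10),(55,-49,10),(55,49,10),(55,-49,0),(0,-60,42)]:
    print(P,((proj('side',flat(0)(X,np.array(P,float)))-[290,225])*10).round())
z=np.load('seg.npz'); q=z['side_p']
im=cv2.resize(q[225:295,285:360],None,fx=8,fy=8,interpolation=cv2.INTER_CUBIC); save('t4.png',im)
for n,c in [('top','top'),('side','side')]:
    p,d=z[c+'_p'],z[c+'_d']
    m=(z[c+'_tilt_table_0'])&(p.astype(int).min(2)>120)&(d>0)
    # floor
    v,u=np.nonzero(m); P=unproj(c,u,v,d[v,u]); 
    g=(np.linalg.norm(P[:,:2]-[549,-54],axis=1)<28)
    Q=P[g]; A=np.c_[Q[:,:2]-[549,-54],np.ones(len(Q))]; s=np.linalg.lstsq(A,Q[:,2],rcond=None)[0]; print(c,len(Q),s.round(3),'slope',np.hypot(*s[:2]),'dir',np.arctan2(s[1],s[0]))
E
```

```text
(-55, 49, 10) [ 54. 290.]
(-55, -49, 10) [223. 463.]
(55, -49, 10) [611. 357.]
(55, 49, 10) [424. 197.]
(55, -49, 0) [610. 391.]
(0, -60, 42) [444. 316.]
top 410 [ 0.255  0.089 54.432] slope 0.26964000209965466 dir 0.3356364655329788
side 189 [ 0.273  0.056 52.962] slope 0.27874207067595985 dir 0.20337891324420004
```

View pics/t4.png

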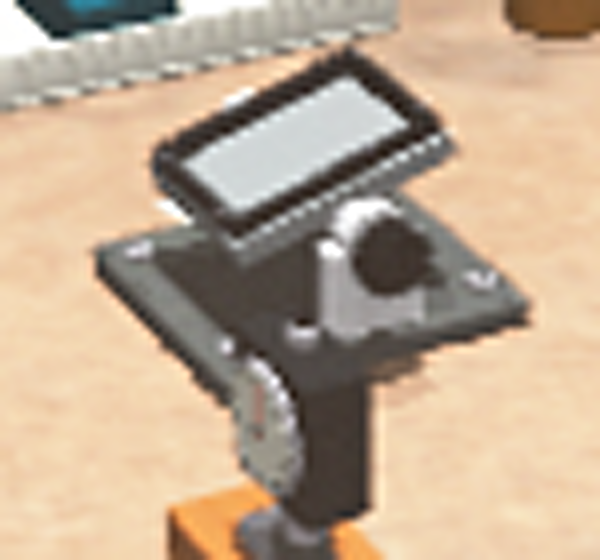

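```bash
python3 - <<'E'
from fit import *
p,d=capture('top'); save('t5.png',cv2.resize(p[200:290,295:385],None,fx=7,fy=7,interpolation=cv2.INTER_CUBIC))
ps,ds=capture('side'); np.savez('b.npz',p=p,d=d,ps=ps,ds=ds)
R=Ro.from_euler('z',.26).as_matrix()
# wax front face in side: pixel block zoom coords x 215..250,y 330..370 left of finger
def blk(x0,x1,y0,y1,o=(285,180),z=7,D=ds):
    v,u=np.mgrid[o[1]+int(y0/z):o[1]+int(y1/z)+1,o[0]+int(x0/z):o[0]+int(x1/z)+1]
    P=unproj('side',u,v,D[v,u]).reshape(-1,3); L=(P-[548.6,-51.7,0])@R; print(len(L),'local med',np.median(L,0).round(1),'std',L.std(0).round(1)); return L
print('wax front face (expect y=-21)'); blk(218,245,335,368)
print('floor'); blk(215,330,420,460)
print('rim front band'); blk(225,235,497,503);blk(340,350,442,448)
E
```

```text
wax front face (expect y=-21)
30 local med [-18.5 -19.9 103.8] std [4.  1.9 4.9]
floor
108 local med [ 4.9 -3.8 54.4] std [46.7 89.4 52.5]
rim front band
2 local med [-25.  -30.   50.6] std [2.5 2.2 1.7]
6 local med [ 20.2 -32.1  60.8] std [2.  2.  2.3]
```

View pics/t5.png

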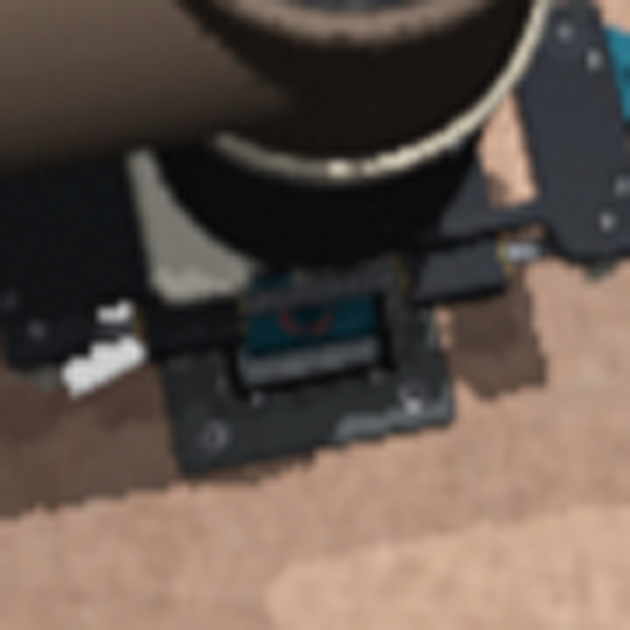

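```bash
python3 - <<'E'
from fit import *
f=lambda q:((q-[295,200])*7+3).round()
for P in [(-30,21,20),(-30,-21,20),(-20,0,20),(-30,21,0),(-30,-21,0)]:
    print('wax',P,f(proj('top',nest([548.6,-51.7,.26,0],np.array(P,float)+[0,0,92.2-42]))))
for P in [(-32,23,14),(-32,-23,14)]:
    for X in ([552.2,-50.6,.254,.219],[553.6,-50.9,.26,.265]): print('nest',P,f(proj('top',nest(X,np.array(P,float)))))
p=np.load('b.npz')['p']
save('t6.png',cv2.resize(p[235:265,322:357],None,fx=20,fy=20,interpolation=cv2.INTER_CUBIC))
E
```

```text
wax (-30, 21, 20) [253. 349.]
wax (-30, -21, 20) [383. 324.]
wax (-20, 0, 20) [312. 306.]
wax (-30, 21, 0) [252. 361.]
wax (-30, -21, 0) [380. 336.]
nest (-32, 23, 14) [243. 387.]
nest (-32, 23, 14) [245. 385.]
nest (-32, -23, 14) [379. 361.]
nest (-32, -23, 14) [380. 358.]
```

View pics/t6.png

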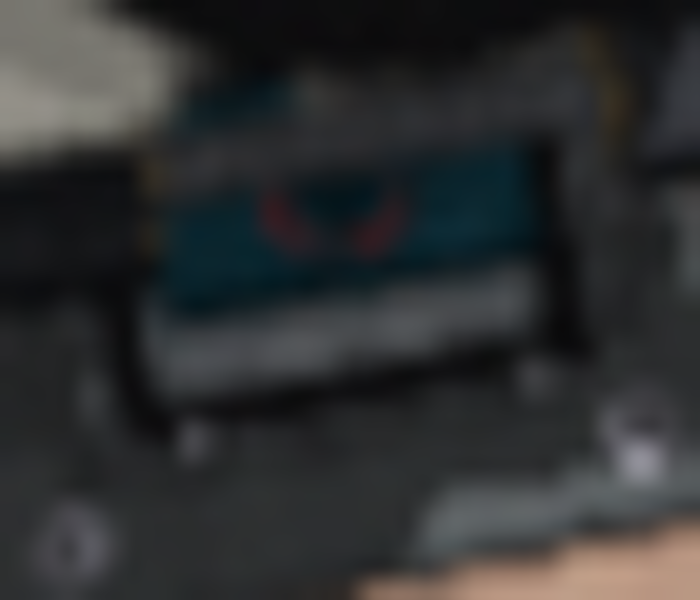

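Request:
jog_arm(
  rows=[
    [[0.4,0,-0.1,-0.8,0],[0.4,0,0,-0.8,0],[0.4,0,0,-0.6,0],[0.4,0,0,-0.3,0],[0.4,0,0,-0.2,0],[0.4,0,0,0,0],[0.4,0,0,0,0],[0.4,0,0,0,0],[0.4,0,0,0,0],[0.4,0,0,0,0]],
  ],
  newtons=6,
)

```text
clock: 12.58
ee_pos: [548.6, -52.8, 70.6]
orientation: [3.142, -0.001, 0.26]
ft_force: [0.2, -0.6, -0.6]
opening: 0.478
```

```bash
python3 tip.py s11.png 290 190 360 270 7.5
```

```text
[548.5 -52.8  70.6] [ 3.142 -0.     0.26 ] 0.47355124064086235 [-0.6 -0.2 -1.2] 12.6333
-1 [287. 408.] [328.3 244.4]
1 [230. 357.] [320.6 237.7]
```

View pics/s11.png

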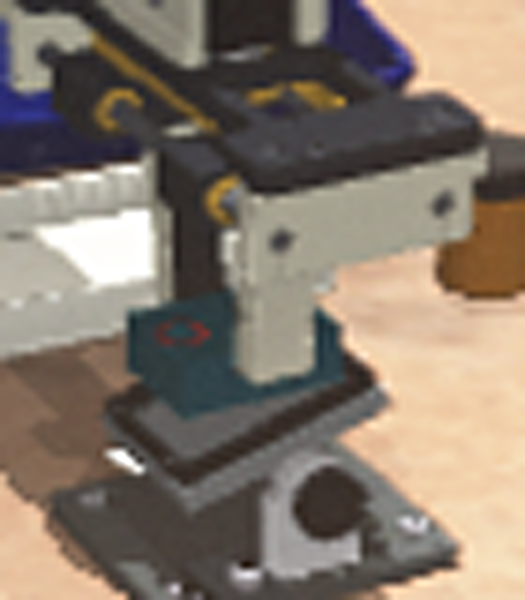

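Request:
jog_arm(
  rows=[
    [[0.4,0,0,-0.1,0],[0.4,0,0,-0.1,0],[0.4,0,0,-0.1,0],[0.4,0,0,0,0],[0.4,0,0,0,0],[0.4,0,0,0,0],[0.4,0,0,0,0],[0.4,0,0,0,0],[0.4,0,0,0,0],[0.4,0,0,0,0]],
  ],
)

```text
clock: 13.47
ee_pos: [548.4, -52.9, 67.3]
orientation: [3.142, 0.0, 0.26]
ft_force: [-1.3, -0.8, 0.2]
opening: 0.48
```

```bash
python3 - <<'E'
from h import *
p,d=capture('top'); save('t7.png',cv2.resize(p[225:275,310:370],None,fx=12,fy=12,interpolation=cv2.INTER_CUBIC))
E
python3 tip.py s12.png 290 190 360 270 7.5
```

```text
[548.4 -52.9  67.3] [-3.142  0.     0.26 ] 0.48145539162859063 [-0.6  0.3 -0.3] 13.5667
-1 [287. 417.] [328.3 245.7]
1 [229. 366.] [320.5 238.7]
```

View pics/s12.png

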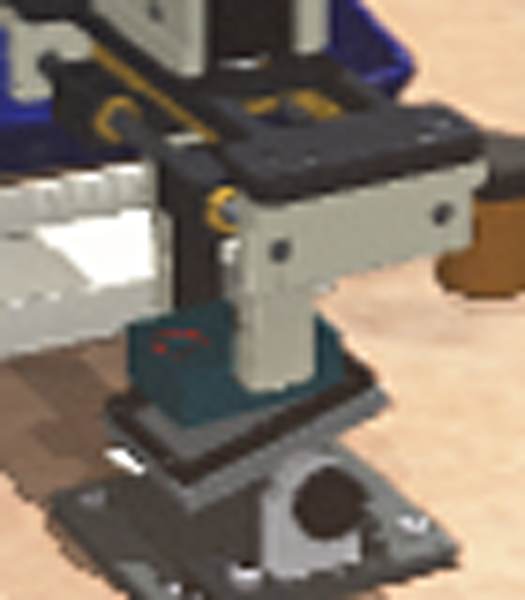

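View pics/t7.png

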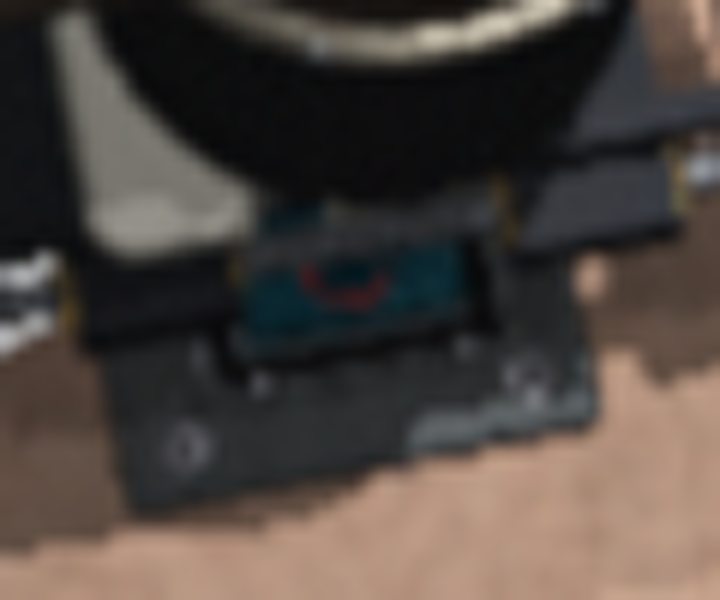

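Request:
jog_arm(
  rows=[
    [[0.4,0.2,0.05,0,0],[0.4,0,0,0,0],[0.4,0,0,-0.1,0],[0.4,0,0,-0.1,0],[0.4,0,0,-0.1,0],[0.4,0,0,0,0],[0.4,0,0,0,0],[0.4,0,0,0,0],[0.4,0,0,0,0],[0.4,0,0,0,0]],
  ],
)

```text
clock: 14.4
ee_pos: [550.2, -52.4, 64.2]
orientation: [-3.142, 0.0, 0.26]
ft_force: [-1.7, -0.1, -0.5]
opening: 0.482
```

```bash
python3 - <<'E'
from h import *
p,d=capture('top'); save('t8.png',cv2.resize(p[235:265,322:357],None,fx=16,fy=16,interpolation=cv2.INTER_CUBIC))
E
python3 tip.py s13.png 290 190 360 270 7.5
```

```text
[550.2 -52.4  64.2] [-3.142  0.     0.26 ] 0.47991961337177075 [-3.2 -1.2 -0.5] 14.5
-1 [292. 424.] [328.9 246.6]
1 [234. 373.] [321.2 239.7]
```

View pics/s13.png

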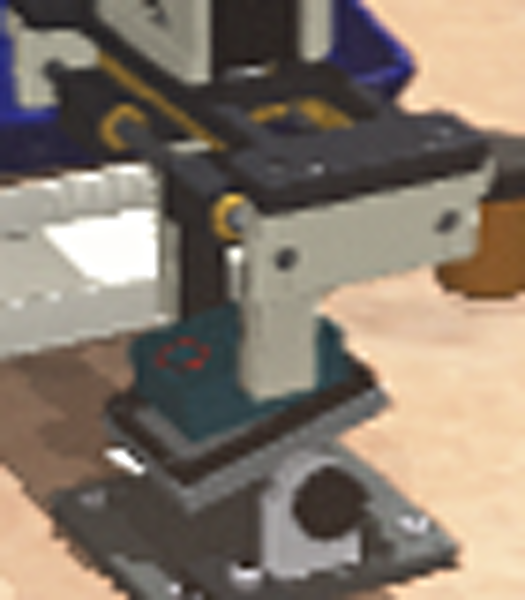

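View pics/t8.png

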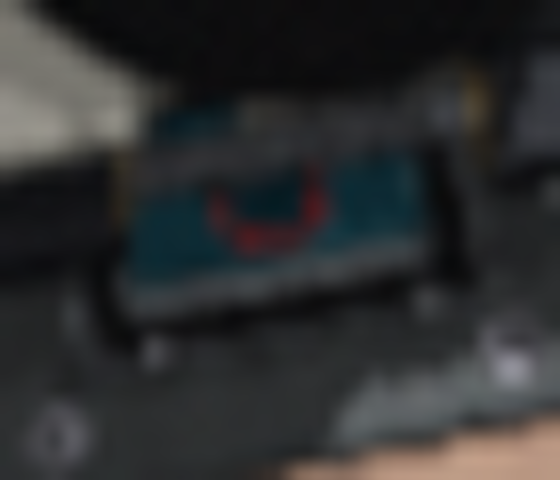

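Request:
jog_arm(
  rows=[
    [[0.4,0,0,-0.1,0],[0.4,0,0,-0.1,0],[0.4,0,0,-0.1,0],[0.4,-0.1,0,-0.1,0],[0.4,0,0,0,0],[0.4,0,0,0,0],[0.4,0,0,0,0],[0.4,0,0,0,0],[0.4,0,0,0,0],[0.4,0,0,0,0]],
  ],
)

```text
clock: 15.33
ee_pos: [549.8, -52.2, 60.4]
orientation: [-3.142, -0.001, 0.26]
ft_force: [-1.2, -1.6, 0.4]
opening: 0.479
```

```bash
python3 tip.py s14.png 290 190 360 270 7.5
```

```text
[549.8 -52.1  60.4] [-3.142e+00 -1.000e-03  2.600e-01] 0.4755654710778323 [-0.  -1.8  0.1] 15.3833
-1 [290. 434.] [328.7 247.9]
1 [233. 382.] [321.1 241. ]
```

View pics/s14.png

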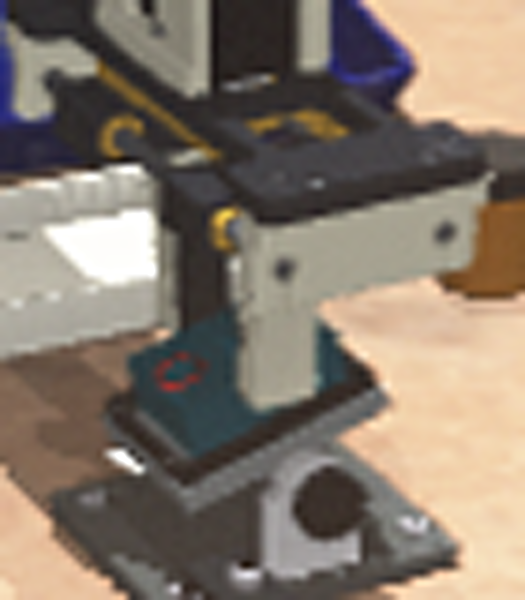

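Request:
jog_arm(
  rows=[
    [[0.55,0,0,0,0],[0.6,0,0,0,0],[0.65,0,0,0,0],[0.7,0,0,0.2,0],[0.7,0,0,0.5,0],[0.7,0,0,1,0],[0.7,0,0,2,0],[0.7,0,0,3,0],[0.7,0,0,3,0],[0.7,0,0,3,0]],
  ],
)

```text
clock: 16.22
ee_pos: [549.2, -52.5, 189.7]
orientation: [3.141, -0.001, 0.26]
ft_force: [1.0, -0.1, 0.5]
opening: 0.699
```

Request:
jog_arm(
  rows=[
    [[0.7,0,-1,1,0],[0.7,-0.5,-3,1,0],[0.7,-0.5,-3,0,0],[0.7,-0.5,-3,0,0],[0.7,-0.5,-3,0,0],[0.7,-0.5,-3,0,0],[0.7,-0.5,-2.0,0,0],[0.7,-0.5,-1,0,0],[0.7,0,0,0,0],[0.7,0,0,0,0]],
  ],
)

```text
clock: 17.05
ee_pos: [514.1, -242.7, 207.8]
orientation: [3.142, -0.001, 0.259]
ft_force: [1.4, 0.4, 0.2]
opening: 0.703
```

```bash
python3 - <<'E'
from h import *
p,d=capture('top'); save('t9.png',cv2.resize(p[205:290,295:445],None,fx=5.3,fy=5.3,interpolation=cv2.INTER_CUBIC));np.savez('c.npz',p=p,d=d)
E
python3 tip.py s15.png 270 180 380 320 4.2
```

```text
[ 514.6 -241.8  207.7] [ 3.142e+00 -1.000e-03  2.610e-01] 0.6980489028667858 [-0.2  0.2 -0.6] 17.15
-1 [276. 213.] [335.7 230.8]
1 [216. 165.] [321.5 219.2]
```

View pics/s15.png

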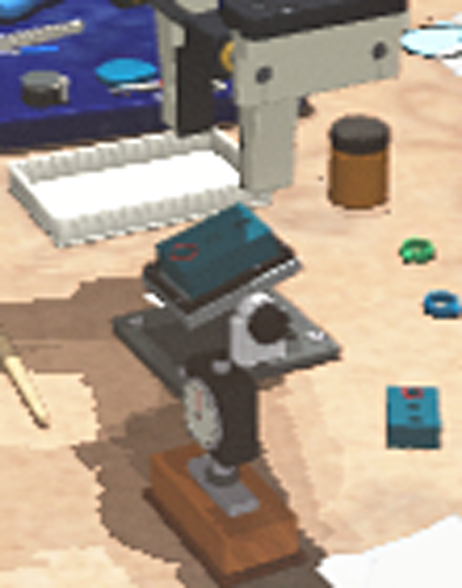

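View pics/t9.png

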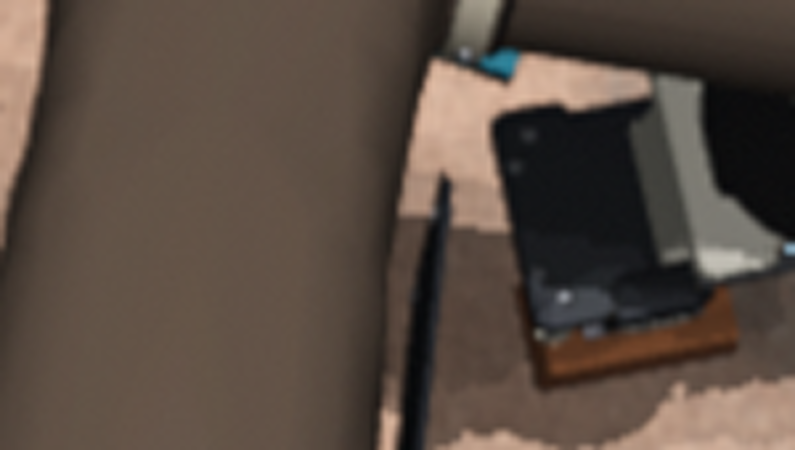

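Request:
jog_arm(
  rows=[
    [[0.7,-0.2,0.1,-2,0],[0.7,-0.3,0.1,-2,0],[0.7,0,0,-2,0],[0.7,0,0,-2,0],[0.7,0,0,-2,0],[0.7,0,0,-2,0],[0.7,0,0,-1,0],[0.7,0,0,0,0],[0.7,0,0,0,0],[0.7,0,0,0,0]],
  ],
)

```text
clock: 17.98
ee_pos: [510.5, -240.2, 78.5]
orientation: [3.141, -0.001, 0.261]
ft_force: [-0.0, -0.5, 0.2]
opening: 0.699
```

```bash
python3 tip.py s16.png 290 215 365 325 5.4
python3 - <<'E'
from h import *
p,d=capture('top'); save('t10.png',cv2.resize(p[220:290,385:445],None,fx=8,fy=8,interpolation=cv2.INTER_CUBIC))
E
```

```text
[ 510.5 -240.3   78.7] [ 3.141e+00 -2.000e-03  2.610e-01] 0.7016434278351086 [ 0.1  0.2 -0. ] 18.0333
-1 [233. 382.] [333.1 285.8]
1 [160. 309.] [319.7 272.2]
```

View pics/s16.png

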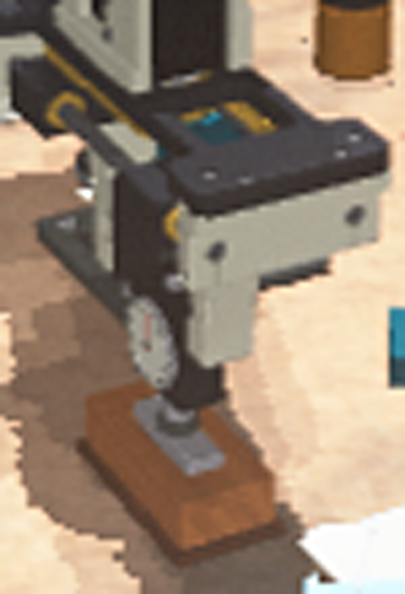

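View pics/t10.png

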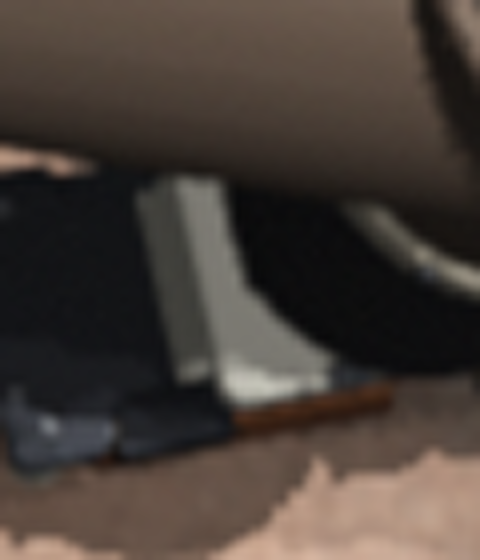

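Request:
jog_arm(
  rows=[
    [[0.7,-0.1,0,-0.5,0],[0.7,0,0,-0.5,0],[0.7,0,0,-0.5,0],[0.7,0,0,-0.5,0],[0.7,0,0,-0.4,0],[0.7,0,0,0,0],[0.7,0,0,0,0],[0.7,0,0,0,0],[0.7,0,0,0,0],[0.7,0,0,0,0]],
  ],
)

```text
clock: 18.92
ee_pos: [508.6, -240.4, 53.6]
orientation: [3.141, -0.0, 0.26]
ft_force: [-0.1, 0.1, -0.2]
opening: 0.703
```

```bash
python3 tip.py s17.png 290 215 365 325 5.4
```

```text
[ 508.6 -240.4   53.6] [ 3.141 -0.     0.26 ] 0.6979313013589109 [-0.2 -0.7 -0. ] 18.9667
-1 [227. 437.] [332.1 295.9]
1 [156. 362.] [319. 282.]
```

View pics/s17.png

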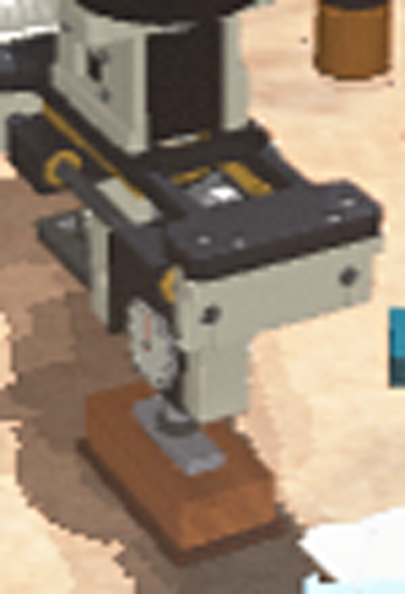

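Request:
jog_arm(
  rows=[
    [[0.4,0.1,0,0,0],[0.4,0,0,0,0],[0.4,0,0,0,0],[0.4,0,0,0,0],[0.4,0,0,0,0],[0.4,0,0,0,0],[0.4,0,0,0,0],[0.4,0,0,0,0],[0.4,0,0,0,0],[0.4,0,0,0,0]],
  ],
  newtons=8,
)

```text
clock: 19.8
ee_pos: [509.5, -240.4, 53.4]
orientation: [3.141, -0.0, 0.26]
ft_force: [1.0, -1.3, 0.7]
opening: 0.481
```

Request:
jog_arm(
  rows=[
    [[0.4,0,0,0.15,0],[0.4,0,0,0.15,0],[0.4,0,0,0,0],[0.4,-0.2,-0.05,0,0],[0.4,-0.2,-0.05,0,0],[0.4,-0.2,-0.05,0,0],[0.4,-0.2,-0.05,0,0],[0.4,-0.2,-0.05,0,0],[0.4,0,0,0,0],[0.4,0,0,0,0]],
  ],
)

```text
clock: 20.63
ee_pos: [499.4, -243.0, 56.5]
orientation: [3.141, -0.0, 0.26]
ft_force: [0.9, 0.2, -0.3]
opening: 0.48
```

```bash
python3 tip.py s18.png 290 215 365 325 5.4
```

```text
[ 499.3 -243.    56.4] [3.141 0.    0.26 ] 0.47973174874706354 [ 1.5 -0.3 -0.9] 20.6833
-1 [194. 425.] [326.  293.7]
1 [146. 373.] [317.1 284.1]
```

View pics/s18.png

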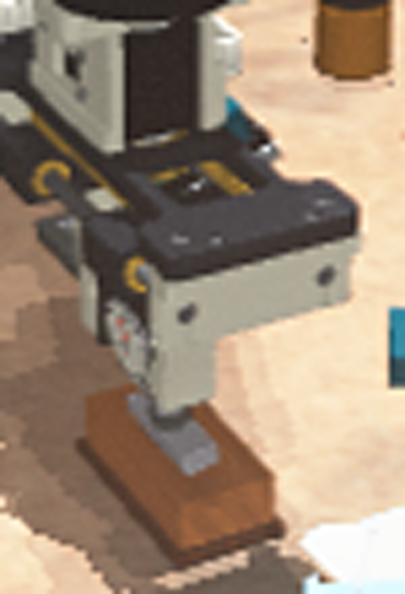

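Request:
jog_arm(
  rows=[
    [[0.4,-0.2,-0.05,0,0],[0.4,-0.2,-0.05,0,0],[0.4,-0.15,-0.04,0,0],[0.4,0,0,0,0],[0.4,0,0,0,0],[0.4,0,0,0,0],[0.4,0,0,0.5,0],[0.4,0,0,1,0],[0.4,0,0,2,0],[0.4,0,0,3,0]],
  ],
)

```text
clock: 21.52
ee_pos: [491.5, -243.8, 120.3]
orientation: [-3.139, 0.005, 0.26]
ft_force: [0.3, -0.1, -1.5]
opening: 0.476
```

Request:
jog_arm(
  rows=[
    [[0.4,0,0,3,0],[0.4,0,0,3,0],[0.4,0,0,1,0],[0.4,0,0,0,0],[0.4,0,0,0,0],[0.4,0,0,0,0],[0.4,0,0,0,0],[0.4,0,0,0,0],[0.4,0,0,0,0],[0.4,0,0,0,0]],
  ],
)

```text
clock: 22.35
ee_pos: [493.7, -244.2, 190.6]
orientation: [-3.141, 0.001, 0.26]
ft_force: [0.1, 0.2, -1.0]
opening: 0.478
```

```bash
python3 tip.py s19.png 280 170 360 270 6
```

```text
[ 493.7 -244.2  190.8] [-3.141e+00  1.000e-03  2.600e-01] 0.4792498766791902 [-0.2 -0.3 -1.8] 22.4
-1 [261. 408.] [323.4 238.1]
1 [204. 359.] [314.  229.8]
```

View pics/s19.png

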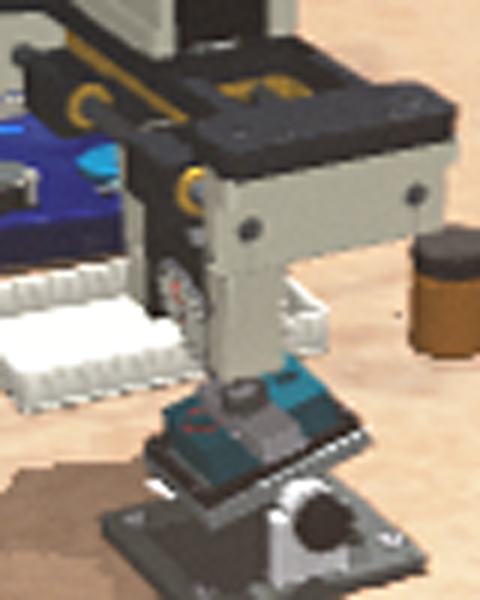

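```bash
python3 - <<'E'
from fit import *
p,d=capture('side'); save('f1.png',cv2.resize(p[222:262,308:343],None,fx=16,fy=16,interpolation=cv2.INTER_CUBIC))
# predicted slope of foot short edge vs tilt
G=np.array([493.7,-244.2])
for t in (.15,.2,.25,.3,.35):
    R=Ro.from_euler('z',.26)*Ro.from_euler('y',-t)
    base=np.array([497+55*.0,-244,155.]); 
    a=proj('side',base+R.apply([-8,-25,0]));b=proj('side',base+R.apply([8,-25,0])); c=proj('side',base+R.apply([-8,25,0])); e=proj('side',base+R.apply([-8,-25,10]))
    print(t,'short slope',((b-a)[1]/(b-a)[0]).round(3),'vert',((e-a)[0]/(e-a)[1]).round(3))
E
```

```text
0.15 short slope -0.399 vert 0.168
0.2 short slope -0.45 vert 0.226
0.25 short slope -0.502 vert 0.286
0.3 short slope -0.556 vert 0.35
0.35 short slope -0.611 vert 0.418
```

View pics/f1.png

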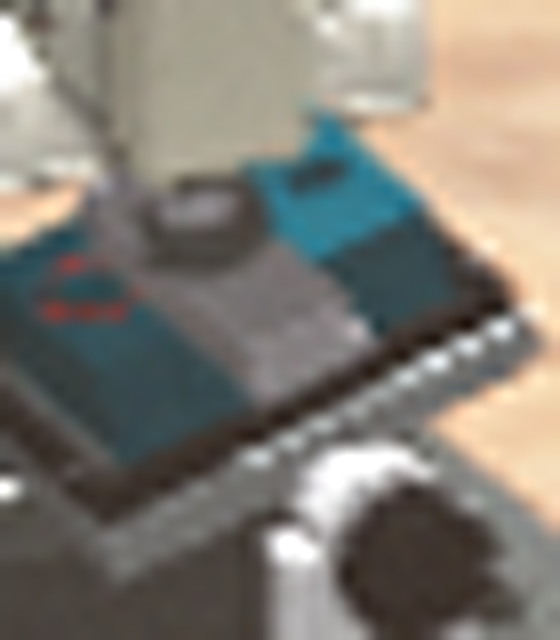

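```bash
python3 - <<'E'
from fit import *
p,d=capture('top'); np.savez('e.npz',p=p,d=d); save('t11.png',cv2.resize(p[205:285,295:385],None,fx=7,fy=7,interpolation=cv2.INTER_CUBIC))
for X in ([552.2,-50.6,.254,.219],[553.6,-50.9,.26,.265]):
    a,b=proj('side',nest(X,np.array([[-30,-21,34],[30,-21,34.]]))); print('wax edge slope',(b-a)[1]/(b-a)[0])
E
```

```text
wax edge slope -0.45850302636140206
wax edge slope -0.5118199244429016
```

View pics/t11.png

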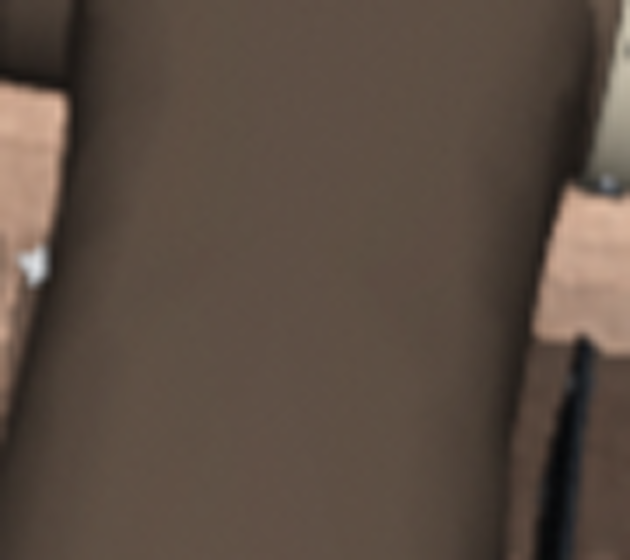

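Request:
jog_arm(
  rows=[
    [[0.4,0.1,2,0,0],[0.4,0.2,3.5,0,0],[0.4,0.2,3.5,0,0],[0.4,0.2,3.5,0,0],[0.4,0.2,3.5,-0.7,0],[0.4,0.1,2,-2,0],[0.4,0,0,-2,0],[0.4,0,0,-1,0],[0.4,0,0,0,0],[0.4,0,0,0,0]],
  ],
)

```text
clock: 23.33
ee_pos: [503.8, -64.8, 134.3]
orientation: [3.141, 0.001, 0.26]
ft_force: [0.7, 0.7, -0.7]
opening: 0.479
```

```bash
python3 tip.py s20.png 295 195 355 265 8.5
python3 - <<'E'
from h import *
p,d=capture('top'); save('t12.png',cv2.resize(p[220:270,315:375],None,fx=12,fy=12,interpolation=cv2.INTER_CUBIC))
E
```

```text
[504.4 -64.9 135. ] [ 3.141 -0.     0.26 ] 0.47430722431105793 [ 0.3 -0.2 -2.1] 23.3833
-1 [140. 254.] [311.5 224.8]
1 [ 77. 198.] [304.  218.3]
```

View pics/s20.png

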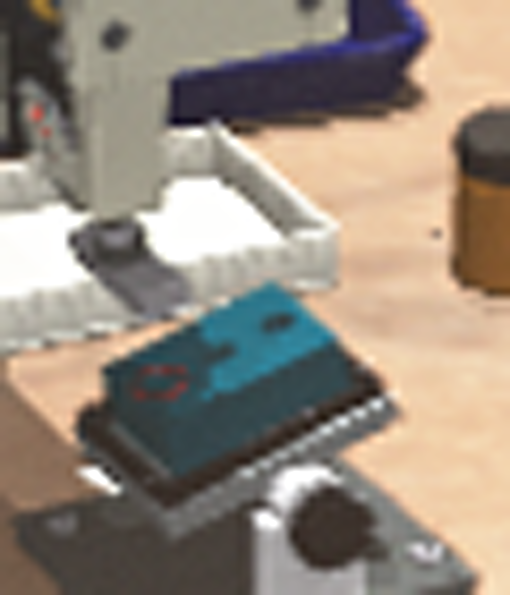

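View pics/t12.png

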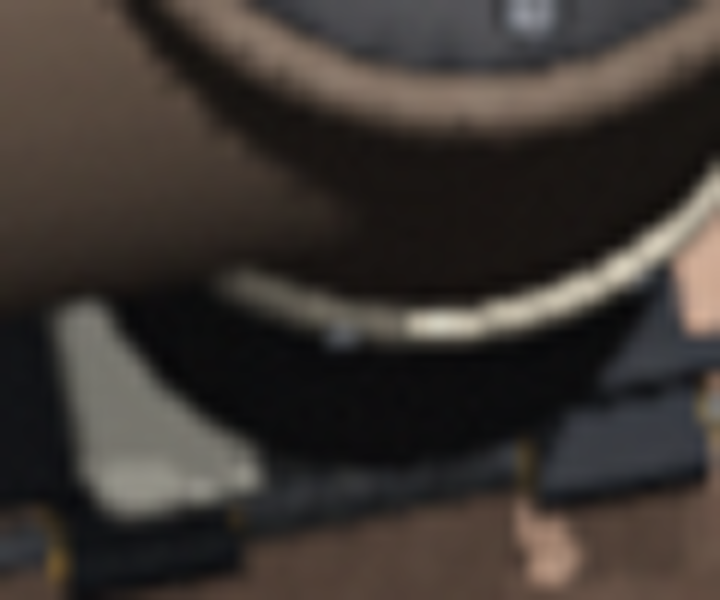

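```bash
python3 - <<'E'
from h import *
p,d=capture('side'); save('n1.png',cv2.resize(p[225:265,300:345],None,fx=17,fy=15,interpolation=cv2.INTER_CUBIC))
save('n2.png',cv2.resize(p[205:240,298:325],None,fx=20,fy=17,interpolation=cv2.INTER_CUBIC))
print(proj('side',np.array([526.2,-58.1,69.7])))
E
```

```text
[312.70172953 239.01207995]
```

View pics/n1.png

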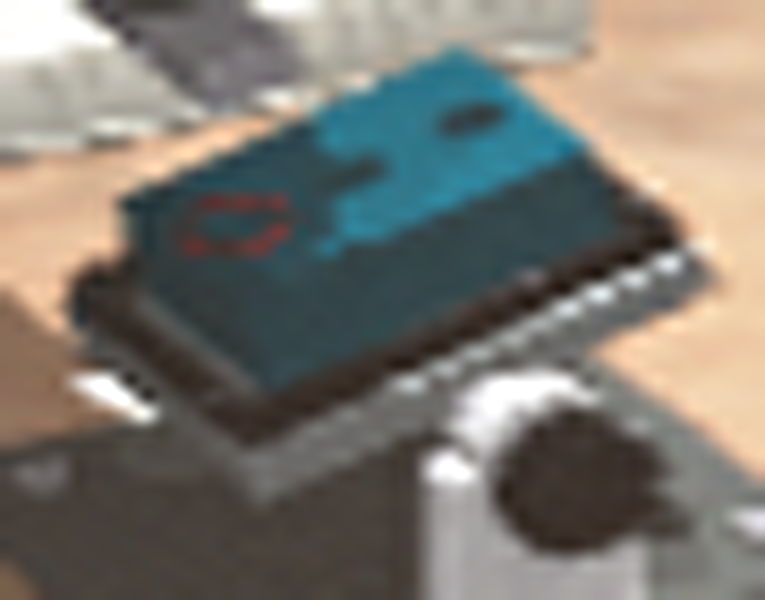

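View pics/n2.png

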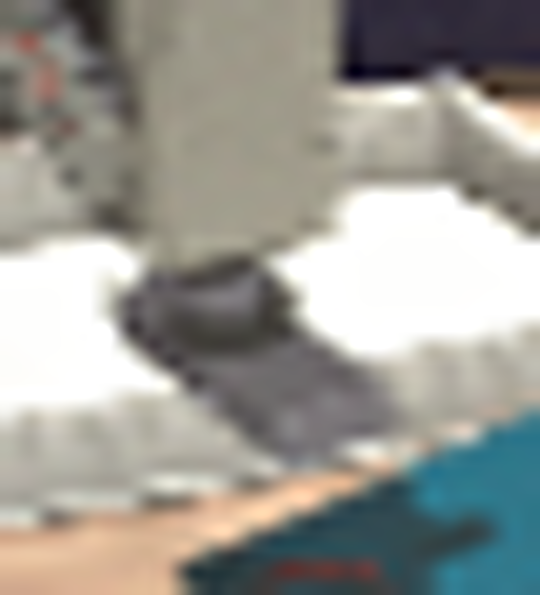

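```bash
cat > foot.py <<'E'
from fit import *
def footfit(T,obs,th0=.27,fixth=None,h=55.):
    # T: TCP; unknown: a = gauge axis offset along table x at grasp, theta, dz
    yaw=.26; ex=np.array([np.cos(yaw),np.sin(yaw),0])
    def F(x):
        th=x[1] if fixth is None else fixth
        R=Ro.from_euler('z',yaw)*Ro.from_euler('y',-th)
        G=np.array(T)+[0,0,h-31.4]+ex*x[0]
        return G-h*R.apply([0,0,1])+np.array([0,0,x[2]]),R
    def res(x):
        f,R=F(x); return np.r_[np.concatenate([(proj('side',f+R.apply(m))-u) for m,u in obs]),x[2]/10,x[0]/10]
    s=least_squares(res,[0,th0,0]); f,R=F(s.x); print('off,th,dz',s.x.round(3),'res',s.fun.round(2)); print('foot',f.round(1),'tip',(f+R.apply([0,0,-10])).round(1)); return f
if __name__=='__main__':
    T=[503.8,-64.8,134.6]
    o=[((-8,-25,0),px([300,465],(0,0),1)/[20,17]+[298-.5,205-.5]),((8,-25,0),np.array([392,412])/[20,17]+[297.5,204.5]),((-8,25,10),np.array([122,305])/[20,17]+[297.5,204.5]),((-8,25,0),np.array([125,335])/[20,17]+[297.5,204.5])]
    footfit(T,o); footfit(T,o,fixth=.22); footfit(T,o,fixth=.27); footfit(T,o,fixth=.32)
E
python3 foot.py; sed -i 's/^x$//' foot.py
```

```text
off,th,dz [-2.073  0.383 -1.977] res [ 0.19  0.57  1.09  0.19 -1.26 -1.06  0.03  0.26 -0.2  -0.21]
foot [521.7 -60.  105.2] tip [525.3 -59.1  95.9]
off,th,dz [ 6.175  0.203 -0.045] res [-0.08  0.44  1.11  0.92 -0.96 -1.49 -0.23  0.13 -0.    0.62]
foot [521.4 -60.1 104.5] tip [523.5 -59.6  94.7]
off,th,dz [ 3.62  -0.94  -0.493] res [-0.    0.49  1.12  0.69 -1.06 -1.36 -0.15  0.17 -0.05  0.36]
foot [521.5 -60.1 104.7] tip [524.1 -59.4  95.1]
off,th,dz [ 1.09   0.27  -1.068] res [ 0.08  0.53  1.11  0.47 -1.15 -1.23 -0.07  0.21 -0.11  0.11]
foot [521.6 -60.1 104.9] tip [524.6 -59.3  95.4]
```

Request:
jog_arm(
  rows=[
    [[0.4,0.2,0,-0.4,0],[0.4,0.2,0.1,-0.4,0],[0.4,0.2,0,-0.4,0],[0.4,0,0,-0.4,0],[0.4,0,0,-0.4,0],[0.4,0,0,0,0],[0.4,0,0,0,0],[0.4,0,0,0,0],[0.4,0,0,0,0],[0.4,0,0,0,0]],
  ],
)

```text
clock: 24.32
ee_pos: [510.0, -63.2, 114.6]
orientation: [3.142, -0.0, 0.26]
ft_force: [0.1, 0.1, -1.8]
opening: 0.479
```

```bash
python3 tip.py s21.png 297 208 347 262 12
```

```text
[510.  -63.2 114.5] [ 3.142 -0.     0.26 ] 0.47706985603698393 [-0.4 -0.1 -2.2] 24.3667
-1 [201. 288.] [313.8 232. ]
1 [111. 208.] [306.3 225.3]
```

View pics/s21.png

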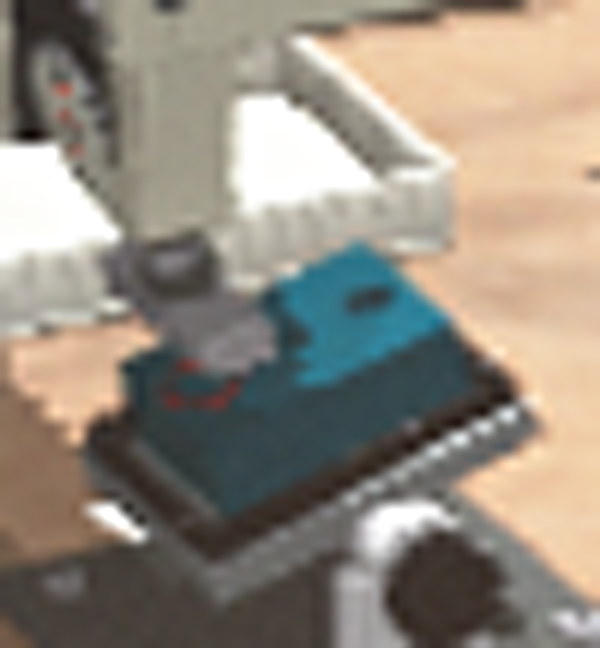

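Request:
jog_arm(
  rows=[
    [[0.4,0,0,-0.2,0],[0.4,0,0,-0.2,0],[0.4,0,0,-0.2,0],[0.4,0,0,-0.2,0],[0.4,0,0,-0.2,0],[0.4,0,0,0,0],[0.4,0,0,0,0],[0.4,0,0,0,0],[0.4,0,0,0,0],[0.4,0,0,0,0]],
  ],
)

```text
clock: 25.2
ee_pos: [510.0, -63.3, 104.4]
orientation: [3.142, -0.0, 0.26]
ft_force: [-0.5, 0.6, -1.5]
opening: 0.479
```

```bash
python3 tip.py s22.png 297 208 347 262 12;python3 - <<'E'
from h import *
p,d=capture('top'); save('t13.png',cv2.resize(p[220:270,315:375],None,fx=12,fy=12,interpolation=cv2.INTER_CUBIC))
E
```

```text
[510.  -63.3 104.4] [ 3.142 -0.     0.26 ] 0.47574552884056526 [-0.4 -0.4 -1.6] 25.25
-1 [202. 333.] [313.8 235.7]
1 [112. 252.] [306.3 229. ]
```

View pics/s22.png

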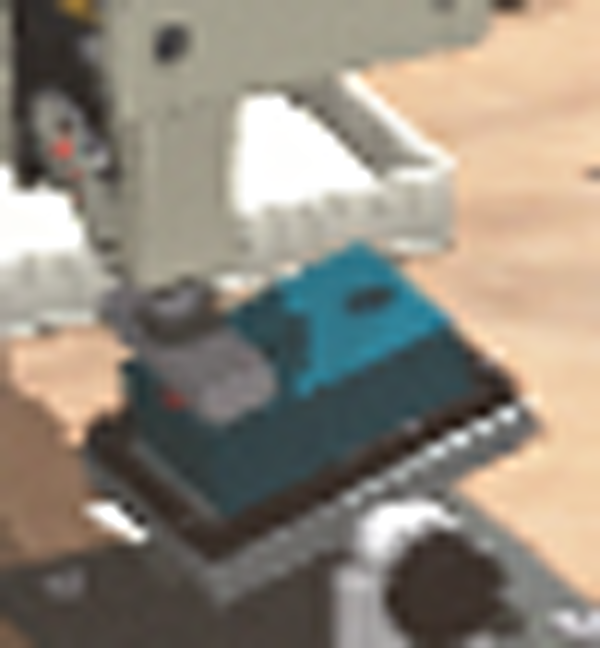

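View pics/t13.png

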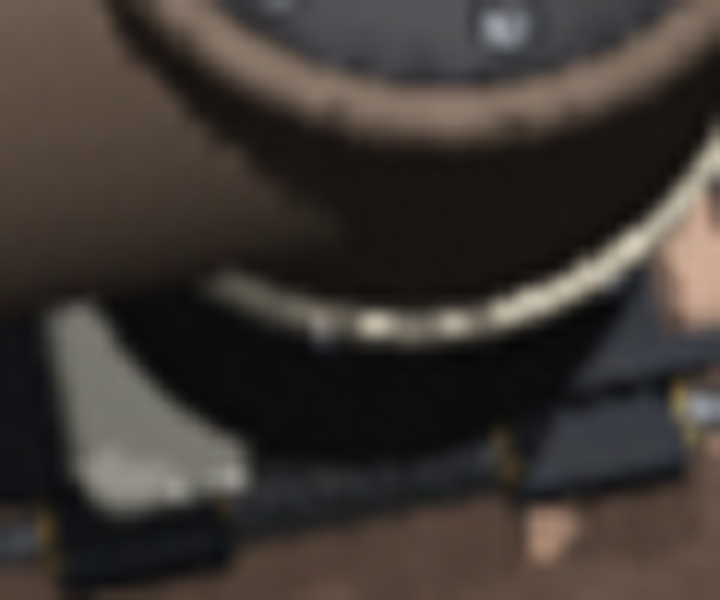

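```bash
python3 - <<'E'
from h import *
p,d=capture('side'); save('f2.png',cv2.resize(p[224:250,300:330],None,fx=24,fy=22,interpolation=cv2.INTER_CUBIC))
E
```

```text
(no output)
```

View pics/f2.png

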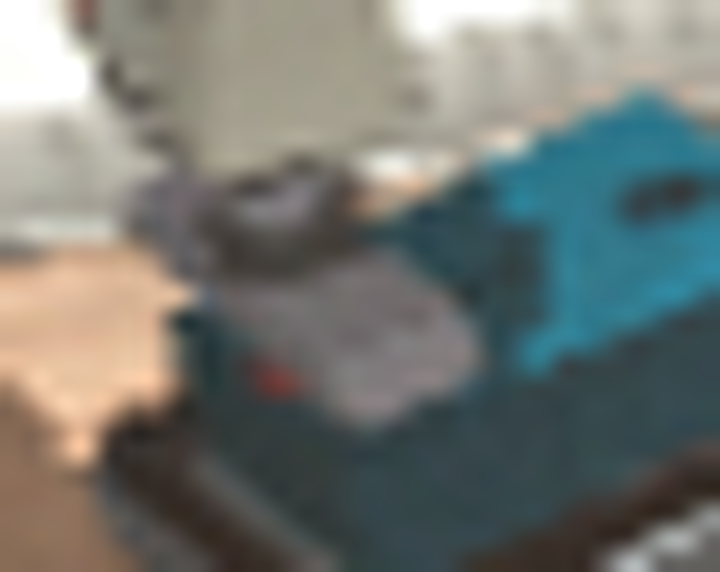

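```bash
python3 - <<'E'
from foot import *
T=[510,-63.3,104.4]
g=lambda a:np.array(a)/[24,22]+[299.5,223.5]
o=[((-8,-25,0),g([365,425])),((8,-25,0),g([478,365])),((-8,25,10),g([135,195])),((-8,25,0),g([180,285]))]
footfit(T,o); f=footfit(T,o,fixth=.27)
print('pred foot corners at expected pose F=(527.7,-58.5,74.7)')
R=Ro.from_euler('z',.26)*Ro.from_euler('y',-.27)
for m in [(-8,-25,0),(8,-25,0),(-8,25,10),(-8,25,0)]: print(m,(proj('side',np.array([527.7,-58.5,74.7])+R.apply(m))-299.5-np.array([0,-76]))*[24,22])
s=np.array([527.7,-58.5,70]); 
for a in np.linspace(0,2*np.pi,8,endpoint=False): print(((proj('side',s+R.apply([6*np.cos(a),6*np.sin(a),0]))-[299.5,223.5])*[24,22]).round())
E
```

```text
off,th,dz [-1.952  0.369 -3.346] res [ 0.27  0.81  1.    0.12 -0.37  0.02 -0.88 -1.06 -0.33 -0.2 ]
foot [527.3 -58.7  73.4] tip [530.8 -57.8  64. ]
off,th,dz [ 3.02   0.27  -2.088] res [ 0.1   0.74  1.03  0.55 -0.19 -0.24 -1.04 -1.13 -0.21  0.3 ]
foot [527.1 -58.8  72.9] tip [529.7 -58.1  63.3]
pred foot corners at expected pose F=(527.7,-58.5,74.7)
(-8, -25, 0) [372.67686031 425.31449912]
(8, -25, 0) [507.83029235 361.28159082]
(-8, 25, 10) [135.24254023 174.16717152]
(-8, 25, 0) [159.99771046 244.75281845]
[382. 316.]
[349. 307.]
[306. 318.]
[278. 340.]
[282. 363.]
[315. 371.]
[358. 361.]
[385. 338.]
```

Request:
jog_arm(
  rows=[
    [[0.4,0,0,-0.1,0],[0.4,0,0,-0.1,0],[0.4,0,0,-0.1,0],[0.4,0,0,0,0],[0.4,0,0,0,0],[0.4,0,0,0,0],[0.4,0,0,0,0],[0.4,0,0,0,0],[0.4,0,0,0,0],[0.4,0,0,0,0]],
  ],
)

```text
clock: 26.18
ee_pos: [509.9, -63.3, 101.3]
orientation: [-3.142, 0.0, 0.26]
ft_force: [-0.5, 0.5, 0.1]
opening: 0.479
```

Request:
jog_arm(
  rows=[
    [[0.4,0,0,-0.05,0],[0.4,0,0,-0.05,0],[0.4,0,0,0,0],[0.4,0,0,0,0],[0.4,0,0,0,0],[0.4,0,0,0,0],[0.4,0,0,0,0],[0.4,0,0,0,0],[0.4,0,0,0,0],[0.4,0,0,0,0]],
  ],
)

```text
clock: 27.02
ee_pos: [509.9, -63.3, 100.3]
orientation: [-3.142, -0.0, 0.26]
ft_force: [-0.5, 0.9, -0.5]
opening: 0.481
```

```bash
cat > ft.py <<'E'
from h import *
import sys
F=[]
for i in range(4):
    p,d=capture('side'); s=state(); F.append(s['ft_force'])
print(np.mean(F,0).round(2),np.std(F,0).round(2),s['ee_pos'].round(2),s['clock'],s['moment'].round(3))
save(sys.argv[1],cv2.resize(p[224:250,300:330],None,fx=24,fy=22,interpolation=cv2.INTER_CUBIC))
E
python3 ft.py f3.png
```

```text
[-0.15 -0.09 -0.94] [0.24 0.43 0.33] [509.92 -63.25 100.33] 27.2167 [-0.035 -0.055 -0.031]
```

View pics/f3.png

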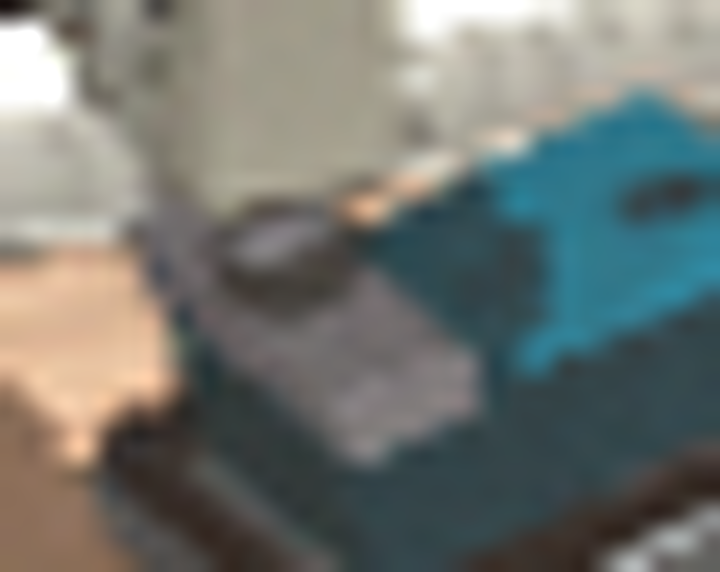

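Request:
jog_arm(
  rows=[
    [[0.4,0,0,-0.05,0],[0.4,0,0,-0.05,0],[0.4,0,0,0,0],[0.4,0,0,0,0],[0.4,0,0,0,0],[0.4,0,0,0,0],[0.4,0,0,0,0],[0.4,0,0,0,0],[0.4,0,0,0,0],[0.4,0,0,0,0]],
  ],
)

```text
clock: 28.05
ee_pos: [509.9, -63.3, 99.3]
orientation: [3.142, 0.0, 0.26]
ft_force: [0.0, 0.4, -0.3]
opening: 0.48
```

```bash
python3 ft.py f4.png
```

```text
[-0.3   0.32 -0.7 ] [0.35 0.27 0.4 ] [509.88 -63.27  99.34] 28.25 [-0.031  0.043  0.032]
```

Request:
jog_arm(
  rows=[
    [[0.4,0,0,-0.05,0],[0.4,0,0,-0.05,0],[0.4,0,0,0,0],[0.4,0,0,0,0],[0.4,0,0,0,0],[0.4,0,0,0,0],[0.4,0,0,0,0],[0.4,0,0,0,0],[0.4,0,0,0,0],[0.4,0,0,0,0]],
  ],
)

```text
clock: 29.08
ee_pos: [510.0, -63.3, 98.7]
orientation: [3.141, -0.0, 0.26]
ft_force: [-2.2, -0.0, 5.4]
opening: 0.479
```

```bash
python3 ft.py f5.png
```

```text
[-2.9   0.51  5.51] [0.51 0.6  0.22] [509.99 -63.3   98.73] 29.2833 [0.218 0.832 0.06 ]
```

View pics/f5.png

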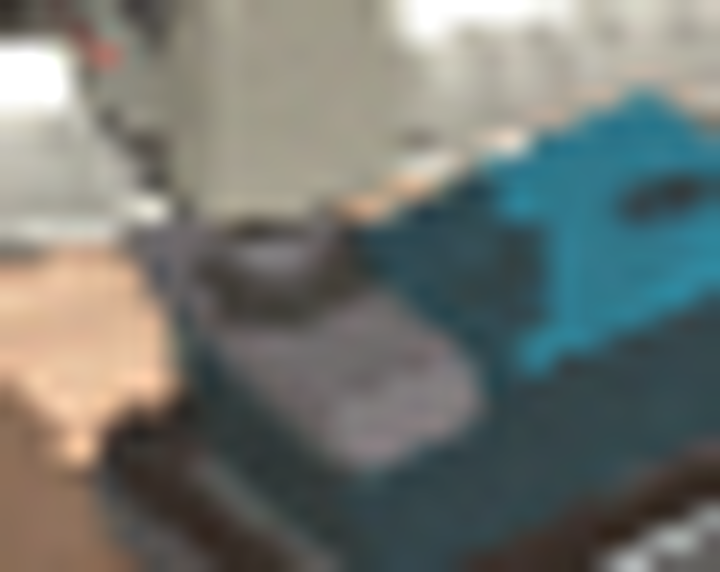

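```bash
cat > fm.py <<'E'
from h import *
import sys
F=[];M=[]
for i in range(int(sys.argv[1])):
    p,d=capture('side'); s=state(); F.append(s['ft_force']);M.append(s['moment'])
F=np.mean(F,0)+[0,0,1.75];M=np.mean(M,0)
c,sn=np.cos(.26),np.sin(.26)
R=np.array([[c,sn,0],[-sn,c,0],[0,0,1]]);F=R@F;M=R@M; t=.27
n=np.array([-np.sin(t),0,np.cos(t)]);e=np.array([np.cos(t),0,np.sin(t)])
print('F loc',F.round(2),'N',(F@n).round(2),'T',(F@e).round(2),'M loc',M.round(3),s['ee_pos'].round(2),s['clock'])
if len(sys.argv)>2: save(sys.argv[2],cv2.resize(p[224:250,300:330],None,fx=24,fy=22,interpolation=cv2.INTER_CUBIC))
E
python3 fm.py 6
```

```text
F loc [-2.14  0.87  7.87] N 8.16 T 0.04 M loc [0.432 0.739 0.022] [509.99 -63.28  98.7 ] 29.5833
```

Request:
jog_arm(
  rows=[
    [[0.4,-0.05,-0.013,-0.013,0],[0.4,-0.05,-0.013,-0.013,0],[0.4,0,0,0,0],[0.4,0,0,0,0],[0.4,0,0,0,0],[0.4,0,0,0,0],[0.4,0,0,0,0],[0.4,0,0,0,0],[0.4,0,0,0,0],[0.4,0,0,0,0]],
  ],
)

```text
clock: 30.42
ee_pos: [509.0, -63.5, 98.2]
orientation: [3.141, -0.0, 0.26]
ft_force: [-0.4, 0.3, 5.9]
opening: 0.481
```

```bash
python3 fm.py 6
```

```text
F loc [-0.69  0.73  6.62] N 6.57 T 1.1 M loc [0.251 0.095 0.02 ] [509.05 -63.53  98.2 ] 30.7167
```

Request:
jog_arm(
  rows=[
    [[0.4,-0.05,-0.013,-0.013,0],[0.4,-0.05,-0.013,-0.013,0],[0.4,0,0,0,0],[0.4,0,0,0,0],[0.4,0,0,0,0],[0.4,0,0,0,0],[0.4,0,0,0,0],[0.4,0,0,0,0],[0.4,0,0,0,0],[0.4,0,0,0,0]],
  ],
)

```text
clock: 31.55
ee_pos: [507.8, -63.8, 97.7]
orientation: [-3.142, 0.0, 0.26]
ft_force: [0.3, 0.2, 2.0]
opening: 0.478
```

```bash
python3 fm.py 6 f6.png
```

```text
F loc [ 0.72 -0.23  2.74] N 2.44 T 1.42 M loc [-0.179 -0.326 -0.031] [507.75 -63.81  97.71] 31.85
```

View pics/f6.png

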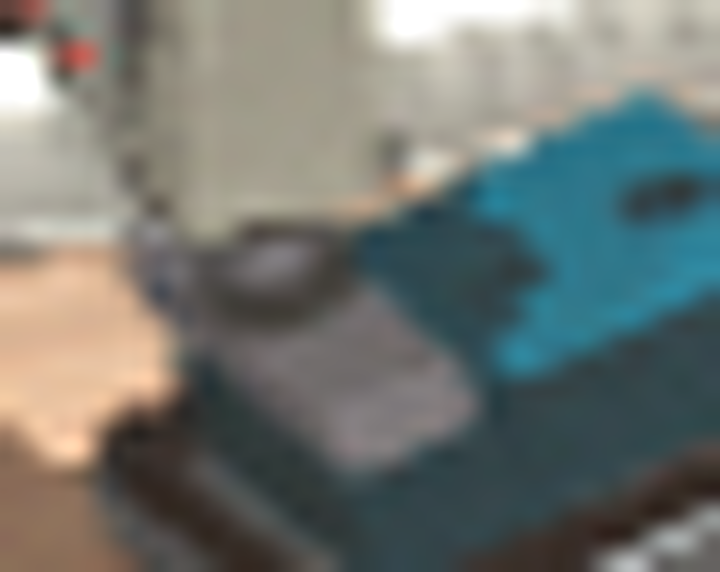

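Request:
jog_arm(
  rows=[
    [[0.4,-0.05,-0.013,-0.03,0],[0.4,-0.05,-0.013,-0.03,0],[0.4,0,0,0,0],[0.4,0,0,0,0],[0.4,0,0,0,0],[0.4,0,0,0,0],[0.4,0,0,0,0],[0.4,0,0,0,0],[0.4,0,0,0,0],[0.4,0,0,0,0]],
  ],
)

```text
clock: 32.68
ee_pos: [507.1, -64.0, 97.4]
orientation: [3.142, -0.0, 0.26]
ft_force: [-0.2, 0.3, 4.8]
opening: 0.478
```

```bash
python3 fm.py 6
```

```text
F loc [0.56 0.73 7.07] N 6.67 T 2.43 M loc [ 0.269 -0.252  0.001] [507.06 -64.01  97.39] 32.9833
```

Request:
jog_arm(
  rows=[
    [[0.4,-0.05,-0.013,-0.013,0],[0.4,-0.05,-0.013,-0.013,0],[0.4,0,0,0,0],[0.4,0,0,0,0],[0.4,0,0,0,0],[0.4,0,0,0,0],[0.4,0,0,0,0],[0.4,0,0,0,0],[0.4,0,0,0,0],[0.4,0,0,0,0]],
  ],
)

```text
clock: 33.82
ee_pos: [505.8, -64.4, 96.9]
orientation: [-3.142, 0.0, 0.26]
ft_force: [-0.2, 0.6, 4.7]
opening: 0.478
```

```bash
python3 fm.py 6 f7.png
```

```text
F loc [-0.33  0.43  6.39] N 6.25 T 1.39 M loc [ 0.204 -0.073  0.015] [505.85 -64.35  96.94] 34.1167
```

View pics/f7.png

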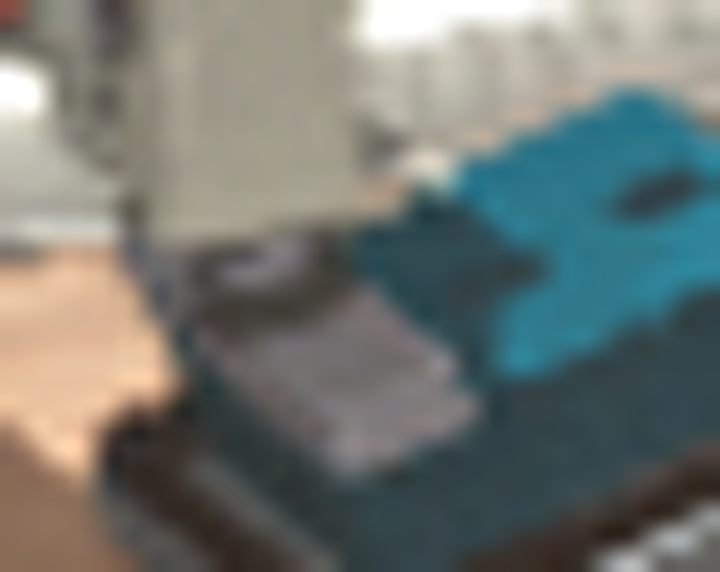

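```bash
python3 - <<'E'
from h import *
p,d=capture('side'); np.savez('g.npz',p=p,d=d); save('g5.png',cv2.resize(p[195:265,290:345],None,fx=10,fy=8.5,interpolation=cv2.INTER_CUBIC))
z=np.load('seg.npz')
E
```

```text
(no output)
```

View pics/g5.png

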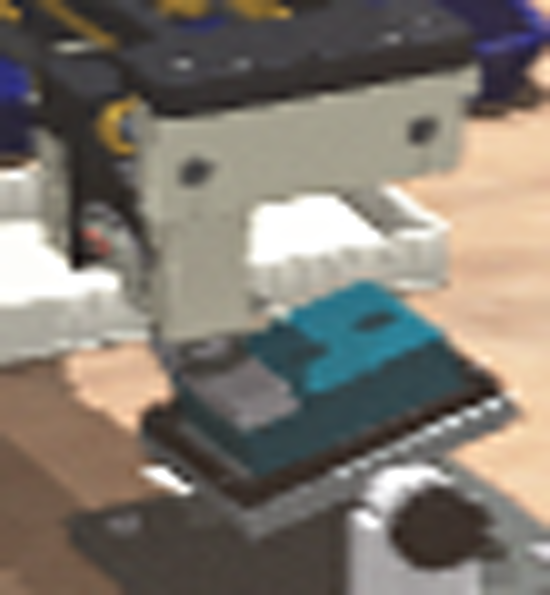

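Request:
jog_arm(
  rows=[
    [[0.4,0,0,0,0],[0.4,0,0,0,0],[0.4,0,0,0,0],[0.4,0.013,0.003,-0.048,0],[0.4,0.013,0.003,-0.048,0],[0.4,0.013,0.004,-0.048,0],[0.4,0,0,0,0],[0.4,0,0,0,0],[0.4,0,0,0,0],[0.4,0,0,0,0]],
  ],
  newtons=4,
)

```text
clock: 35.0
ee_pos: [505.9, -64.3, 95.4]
orientation: [-3.142, 0.001, 0.26]
ft_force: [-1.0, 1.3, 5.0]
opening: 0.481
```

```bash
python3 fm.py 4 f8.png
```

```text
F loc [-1.22  0.75  7.08] N 7.15 T 0.71 M loc [0.19  0.414 0.016] [505.94 -64.31  95.41] 35.2
```

View pics/f8.png

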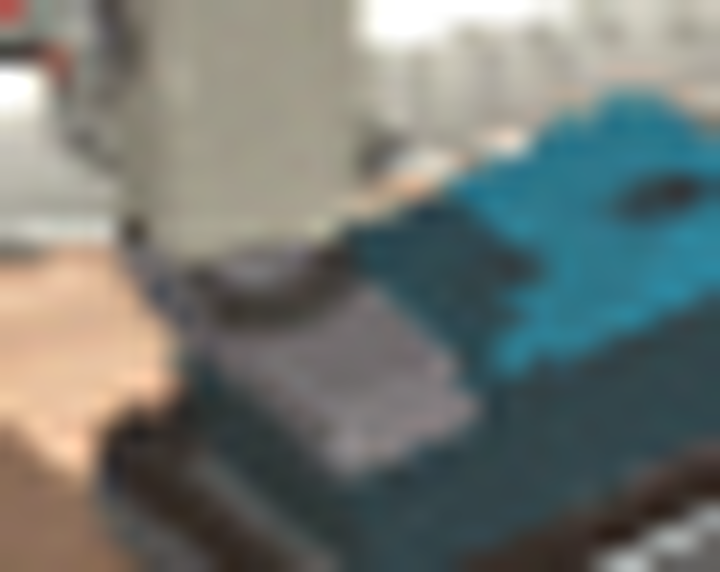

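Request:
jog_arm(
  rows=[
    [[0.4,0,0,0,0],[0.4,0,0,0,0],[0.4,0.013,0.003,-0.048,0],[0.4,0.013,0.003,-0.048,0],[0.4,0.013,0.004,-0.048,0],[0.4,0.013,0.004,-0.048,0],[0.4,0,0,0,0],[0.4,0,0,0,0],[0.4,0,0,0,0],[0.4,0,0,0,0]],
  ],
  newtons=3,
)

```text
clock: 36.03
ee_pos: [506.8, -64.1, 93.4]
orientation: [-3.142, 0.0, 0.26]
ft_force: [-0.3, -0.5, 2.3]
opening: 0.48
```

```bash
python3 fm.py 6 f9.png; python3 - <<'E'
from h import *
p,d=capture('side'); np.savez('g2.npz',p=p,d=d); save('g6.png',cv2.resize(p[200:250,295:335],None,fx=15,fy=12,interpolation=cv2.INTER_CUBIC))
E
```

```text
F loc [-0.5  -0.19  3.33] N 3.34 T 0.4 M loc [-0.097  0.031  0.001] [506.78 -64.04  93.48] 36.3333
```

View pics/f9.png

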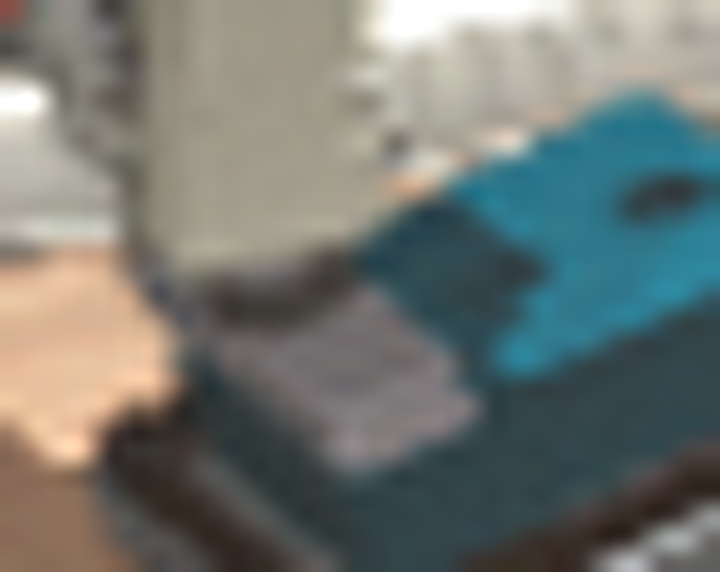

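View pics/g6.png

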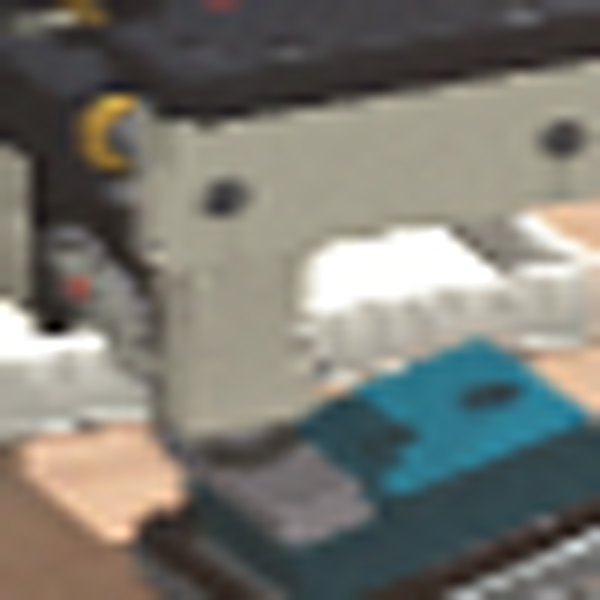

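Request:
jog_arm(
  rows=[
    [[0.4,0,0,0,0],[0.4,0,0,0,0],[0.4,0.013,0.003,-0.048,0],[0.4,0.013,0.003,-0.048,0],[0.4,0,0,0,0],[0.4,0,0,0,0],[0.4,0,0,0,0],[0.4,0,0,0,0],[0.4,0,0,0,0],[0.4,0,0,0,0]],
  ],
  newtons=5,
)

```text
clock: 37.22
ee_pos: [507.2, -64.0, 93.0]
orientation: [3.141, -0.0, 0.26]
ft_force: [-1.0, 0.2, 5.1]
opening: 0.479
```

```bash
python3 fm.py 6 f10.png
```

```text
F loc [-1.39  0.97  7.11] N 7.22 T 0.56 M loc [0.33  0.586 0.024] [507.16 -63.98  93.04] 37.5167
```

View pics/f10.png

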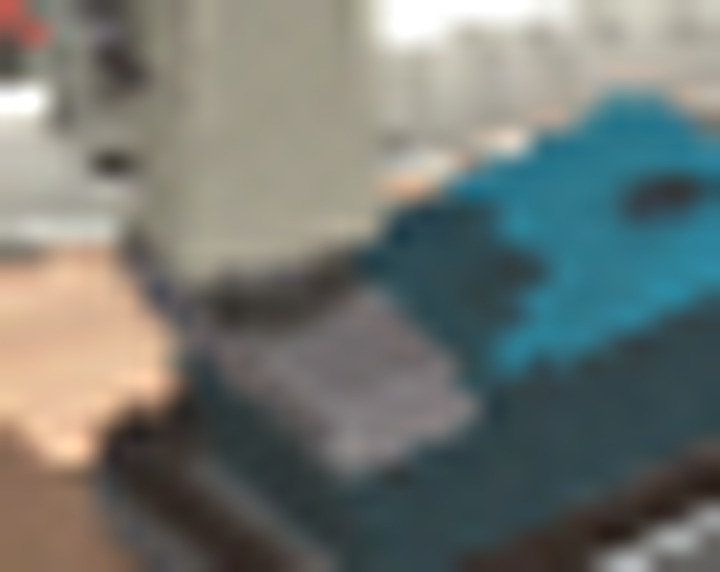

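```bash
python3 - <<'E'
from fit import *
a=np.linspace(0,2*np.pi,120)
def circ(F,th,zc,R,x=-14):
    Rr=Ro.from_euler('z',.26)*Ro.from_euler('y',-th)
    return proj('side',F+Rr.apply(np.c_[np.full(120,x),R*np.cos(a),zc+R*np.sin(a)]))
for R in (18,20,22):
    q=circ(np.array([509.5,-240.4,22.]),0,53,R); print('start R',R,'u',q[:,0].min().round(1),q[:,0].max().round(1),'v',q[:,1].min().round(1),q[:,1].max().round(1),'center',proj('side',np.array([509.5,-240.4,75])+[-13.5,-3.6,0]).round(1))
F=np.array([526.2,-59.2,69.5])
for th in (.2,.25,.3,.35):
    q=circ(F,th,53,20); i=q[:,0].argmin(); j=q[:,1].argmin()
    print(th,'left',q[i].round(1),'top',q[j].round(1))
z=np.load('seg.npz')['side_p']; p=np.load('g2.npz')['p']
save('d0.png',cv2.resize(z[262:292,308:338],None,fx=20,fy=20,interpolation=cv2.INTER_CUBIC))
save('d1.png',cv2.resize(p[210:240,292:322],None,fx=20,fy=20,interpolation=cv2.INTER_CUBIC))
E
```

```text
start R 18 u 312.2 319.8 v 269.2 285.8 center [316.  277.5]
start R 20 u 311.8 320.3 v 268.3 286.7 center [316.  277.5]
start R 22 u 311.4 320.7 v 267.4 287.6 center [316.  277.5]
0.2 left [299.7 217.4] top [300.6 215.6]
0.25 left [298.6 217.9] top [299.4 216.5]
0.3 left [297.5 218.3] top [298.2 217.4]
0.35 left [296.5 219. ] top [296.9 218.3]
```

View pics/d0.png

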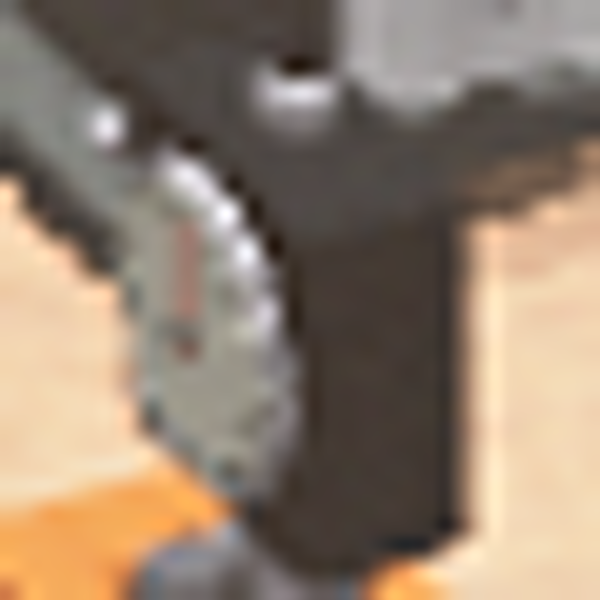

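View pics/d1.png

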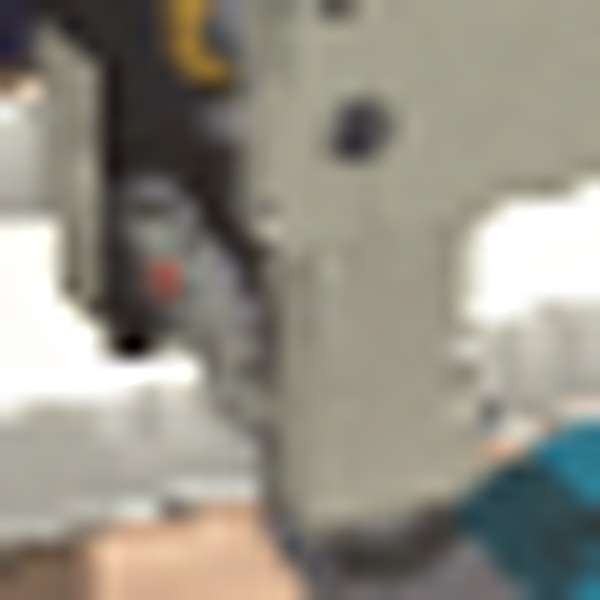

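Request:
jog_arm(
  rows=[
    [[0.4,0.018,0.005,-0.045,0],[0.4,0.018,0.005,-0.045,0],[0.4,0,0,0,0],[0.4,0,0,0,0],[0.4,0,0,0,0],[0.4,0,0,0,0],[0.4,0,0,0,0],[0.4,0,0,0,0],[0.4,0,0,0,0],[0.4,0,0,0,0]],
  ],
)

```text
clock: 38.35
ee_pos: [507.7, -63.9, 92.3]
orientation: [3.141, -0.001, 0.26]
ft_force: [-1.9, 0.2, 6.8]
opening: 0.477
```

```bash
python3 fm.py 6 f11.png; python3 - <<'E'
from h import *
ps=[capture('side')[0].astype(float) for _ in range(4)]; p=np.mean(ps,0).astype(np.uint8)
np.savez('g3.npz',p=p)
save('d2.png',cv2.resize(p[210:250,292:328],None,fx=20,fy=15,interpolation=cv2.INTER_CUBIC))
E
```

```text
F loc [-1.7   0.74  8.03] N 8.19 T 0.5 M loc [0.42  0.568 0.008] [507.7  -63.86  92.32] 38.65
```

View pics/d2.png

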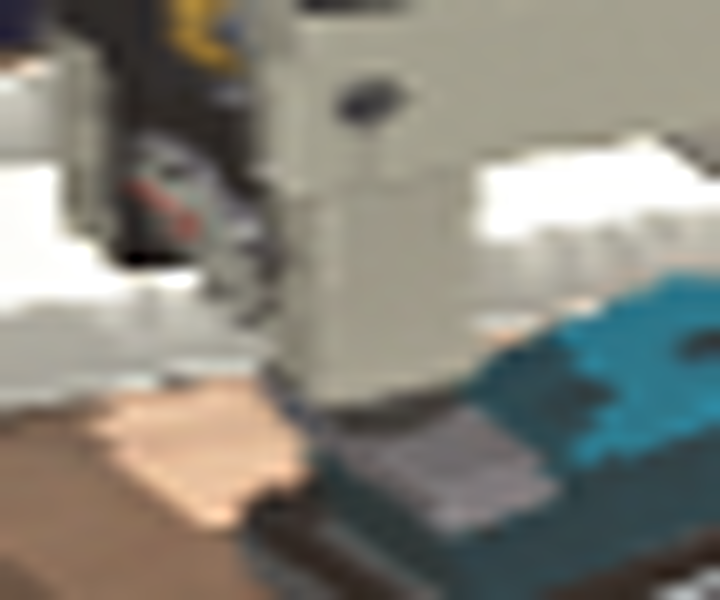

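```bash
python3 - <<'E'
from fit import *
def P(F,th,m): return proj('side',np.array(F)+(Ro.from_euler('z',.26)*Ro.from_euler('y',-th)).apply(m))
print('start hub',P([509.5,-240.4,22],0,[-14,0,53]),'foot(8,-25,10)',P([509.5,-240.4,22],0,[8,-25,10]),'(-8,25,10)',P([509.5,-240.4,22],0,[-8,25,10]))
print(' obs hub 316.85 278.75; foot 331.6 299.2; left foot', 290+210/8.5-.4,252+330/8.5-.4)
F=[526.2,-59.2,69.5]
for th in (.2,.25,.3,.35):
    h=P(F,th,[-14,0,53]); a=P(F,th,[-8,-25,0]); b=P(F,th,[8,-25,0])
    print(th,'hub',h.round(1),a.round(1),b.round(1),'hub-mid(foot)',(h-(a+b)/2).round(2))
print('obs',(np.array([301.0,224.7])-np.array([316.7,243.25])).round(2))
E
```

```text
start hub [315.96850411 277.49760617] foot(8,-25,10) [330.57894601 297.59152763] (-8,25,10) [313.5042063  288.03188574]
 obs hub 316.85 278.75; foot 331.6 299.2; left foot 314.3058823529412 290.4235294117647
0.2 hub [303.5 223.3] [314.5 244.7] [320.2 242.2] hub-mid(foot) [-13.78 -20.11]
0.25 hub [302.6 224. ] [314.5 244.9] [320.1 242.1] hub-mid(foot) [-14.68 -19.43]
0.3 hub [301.8 224.7] [314.5 245. ] [320.1 241.9] hub-mid(foot) [-15.55 -18.72]
0.35 hub [300.9 225.5] [314.6 245.1] [320.1 241.8] hub-mid(foot) [-16.39 -17.96]
obs [-15.7  -18.55]
```

Request:
jog_arm(
  rows=[
    [[0.4,0,0,0,0],[0.4,0,0,0,0],[0.4,0,0,0,0],[0.4,0,0,0,0],[0.4,0,0,0,0],[0.4,0,0,0,0],[0.4,0,0,0,0],[0.4,0,0,0,0],[0.4,0,0,0,0],[0.4,0,0,0,0]],
  ],
  newtons=7,
)

```text
clock: 39.68
ee_pos: [507.7, -63.8, 92.3]
orientation: [3.141, -0.001, 0.26]
ft_force: [-2.7, 0.9, 6.6]
opening: 0.478
```

```bash
python3 fm.py 6; python3 - <<'E'
from fit import *
ps=[capture('side')[0].astype(float) for _ in range(4)]; p=np.mean(ps,0).astype(np.uint8)
save('d3.png',cv2.resize(p[214:234,294:310],None,fx=36,fy=28,interpolation=cv2.INTER_CUBIC))
def P(m,th=.28,F=[526.2,-59.2,69.5]): return proj('side',np.array(F)+(Ro.from_euler('z',.26)*Ro.from_euler('y',-th)).apply(m))
h=P([-14,0,53])
for a in range(0,360,30):
    # angle clockwise seen from the front (-x): right = -y
    q=P([-14,-14*np.sin(np.radians(a)),53+14*np.cos(np.radians(a))])-h; print(a,(q*[20,15]).round())
E
```

```text
F loc [-1.38  0.72  8.18] N 8.25 T 0.85 M loc [0.416 0.574 0.027] [507.75 -63.84  92.34] 39.9833
0 [-32. -71.]
30 [ -3. -45.]
60 [27. -7.]
90 [50. 34.]
120 [59. 64.]
150 [52. 78.]
180 [31. 70.]
210 [ 3. 44.]
240 [-27.   6.]
270 [-49. -33.]
300 [-58. -64.]
330 [-52. -78.]
```

View pics/d3.png

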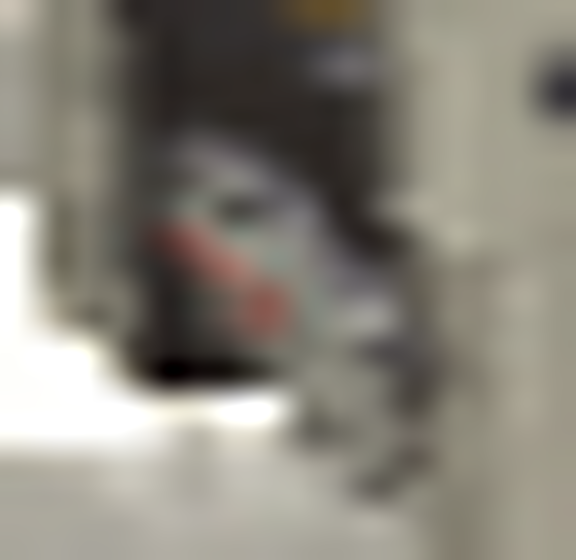

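```bash
python3 - <<'E'
import cv2,numpy as np
a=cv2.imread('pics/s21.png')[0:240,0:180]; b=cv2.imread('pics/s22.png')[0:240,0:180]
cv2.imwrite('pics/ab.png',cv2.resize(np.hstack([a,b]),None,fx=2.2,fy=2.2))
c=cv2.imread('pics/s20.png')[0:230,0:160]; cv2.imwrite('pics/cc.png',cv2.resize(c,None,fx=2.5,fy=2.5))
E
```

```text
(no output)
```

View pics/ab.png

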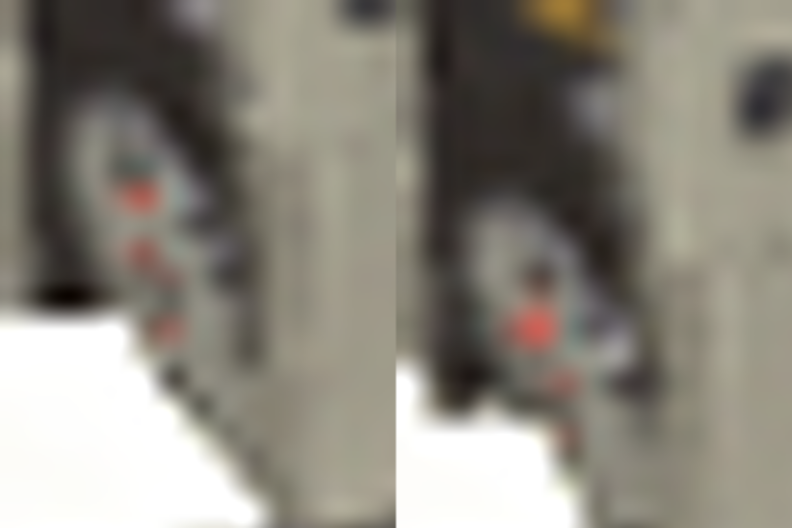

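```bash
python3 - <<'E'
from h import *
s=state(); print(s['clock'],s['ft_force'].round(1),s['opening'],abs(s['dq']).max().round(4))
print(job_done())
E
```

```text
40.1833 [-2.5  0.5  6.8] 0.4808657079627872 0.0008
the job is handed in; nothing more can be done
None
```

The wax is seated in the nest and released. The gauge is held with its tip in the red-ringed seat and its foot on the wax. I handed the job in at 40.2 s, and no verdict is reported.

**What I did**
- I took the larger wax from the white tray and seated it with the red-ringed seat at the downhill end. The arm cannot tilt, so the wax was pivoted in the fingers to lie flat, then let go.
- I lifted the gauge from its stand, tilting it in the grip against the recess wall to roughly match the table.
- I lowered it into the seat, then let the pads slip on the case along the plate's normal so the foot could settle flat.

**Last checks**
- **Push:** the foot pressed with about 8 N, steady over the last second, and the arm was still. The grip was set to 7 N.
- **Tip in the seat:** the needle was still at zero with the foot about 5 mm above the wax, so the tip was already inside the seat. After landing, the needle had clearly moved. I could not calibrate the dial, so I did not read the 4 mm.
- **Wax:** it moved about 1.5 mm downhill under the foot while I was adjusting the tilt. That is within the nest's play, but I did not re-measure its final position.

**Checks that disagreed**
- **Squareness:** the side picture put the gauge's tilt at about 0.30 ± 0.03 rad, and the plate's at 0.27 to 0.28. The foot should be square, but the measurement alone does not prove it within 0.05 rad.
- **Wrist moments:** these were too inconsistent to help.
- **Fingertip height:** the tips appeared about 16 to 20 mm higher in the pictures than the stated geometry, so I set heights by picture and contact force.
- **Side camera:** it disagreed with the top camera by up to 10 mm in y, so I relied mainly on the top camera.

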